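# Put the stacked hole saws back in stock

## Task

A customer has left four hole saws of different sizes stacked up on the counter: put each one back in the stock tray that holds saws of its own size, standing teeth down in the middle of the black rubber mat in the tray's free front half. Set them down, do not drop them or knock any over, and do not disturb the tub of screws.

Things in the scene. Friction and masses are not known exactly. Their poses are not given: they have to be found in the camera images.
- saw22_mid (a point): Loose hole saw, 22 mm diameter, 44 mm tall: grey steel cup, teeth down, flat closed back (black bore) upwards. At the start: top of the stack. Point at its centre, 22 mm above the teeth; z runs from teeth to back. Rigid; grip it across the diameter at any yaw.
- saw35_mid (a point): Loose hole saw, 35 mm diameter, 44 mm tall: grey steel cup, teeth down, flat closed back (black bore) upwards. At the start: second from the top. Point at its centre, 22 mm above the teeth; z runs from teeth to back. Rigid; grip it across the diameter at any yaw.
- saw48_mid (a point): Loose hole saw, 48 mm diameter, 44 mm tall: grey steel cup, teeth down, flat closed back (black bore) upwards. At the start: third from the top. Point at its centre, 22 mm above the teeth; z runs from teeth to back. Rigid; grip it across the diameter at any yaw.
- saw64_mid (a point): Loose hole saw, 64 mm diameter, 44 mm tall: grey steel cup, teeth down, flat closed back (black bore) upwards. At the start: bottom of the stack, on a 4 mm sheet of cardboard (150 x 130 mm). Point at its centre, 22 mm above the teeth; z runs from teeth to back. Rigid; grip it across the diameter at any yaw.
- tray22: Fixed galvanised tray, 100 mm wide (y), 200 deep (x). Rear half (+x) holds four 22 mm saws (two rows of two), 44 mm tall, fixed. Front half (-x) is free and flat, no rim, with a square black rubber mat (88 x 88 mm). Origin: centre of the mat, at table level; the mat's surface is 4 mm higher. Stock starts 68 mm or more to +x of the origin; 30 mm high walls stand only round the rear, x 58 to 150 mm.
- tray35: Fixed galvanised tray, 100 mm wide (y), 200 deep (x). Rear half (+x) holds two 35 mm saws side by side, 44 mm tall, fixed. Front half (-x) is free and flat, no rim, with a square black rubber mat (88 x 88 mm). Origin: centre of the mat, at table level; the mat's surface is 4 mm higher. Stock starts 68 mm or more to +x of the origin; 30 mm high walls stand only round the rear, x 58 to 150 mm.
- tray48: Fixed galvanised tray, 100 mm wide (y), 200 deep (x). Rear half (+x) holds one 48 mm saw, 44 mm tall, fixed. Front half (-x) is free and flat, no rim, with a square black rubber mat (88 x 88 mm). Origin: centre of the mat, at table level; the mat's surface is 4 mm higher. Stock starts 68 mm or more to +x of the origin; 30 mm high walls stand only round the rear, x 58 to 150 mm.
- tray64: Fixed galvanised tray, 100 mm wide (y), 200 deep (x). Rear half (+x) holds one 64 mm saw, 44 mm tall, fixed. Front half (-x) is free and flat, no rim, with a square black rubber mat (88 x 88 mm). Origin: centre of the mat, at table level; the mat's surface is 4 mm higher. Stock starts 68 mm or more to +x of the origin; 30 mm high walls stand only round the rear, x 58 to 150 mm.
- tub_mid (a point): Bystander: round grey tub of loose brass screws, 64 mm diameter over its white rim, about 60 mm tall, standing loose on the table on the robot's side of the trays. Point at its axis, 30 mm up.

How it is judged:
By the outcome, as a careful person would: the job done as asked, in the order asked, and still so for the second after the job is handed in, with the robot touching nothing.
It also fails if it takes over 115 s, if anything falls off the work surface, if the arm or the gripper's body presses on something with over 40 N, if the wrist force passes 120 N, or if a joint passes its speed limit or range.

## Robot

A 6-joint arm with a two-finger parallel gripper is mounted at the origin on the work surface. World frame = base frame: x ahead of the robot, y to its left, z up, the work surface at z = 0. Lengths are in mm, angles in rad, forces in N, time in s.
With the tool pointing down it reaches from about 350 to 875 mm from the base axis. Payload 15.5 kg.
Tool frame: the origin (TCP) lies on the mounting face of the last link; the fingertips stand 173 mm ahead of it and the grasp point (between the pads) lies arm.grasp_offset ahead of it (arm.grasp_offset is the distance from the TCP to the grasp point, in mm); z points along the fingers, y is the direction in which the jaws open and shut (so a half turn about z gives the same grasp; the last joint's range is limited). The gripper opens to 85 mm and grips with 20 to 120 N. Pads are 22 mm wide; open, the fingers measure 114 mm over their backs; the gripper's body (76 mm by 85 mm) begins 54 mm behind the grasp point. The pads swing forward as they close: fully open they stand 13 mm farther back than shut.
Start: joints at [1.254, 0.494, 1.345, -0, 1.302, -0.096], TCP at [137.487, 609.693, 404.677] pointing down, gripper open.
Joint ranges: [-2.91, 2.91], [-0.82, 2.16], [0.22, 2.67], [-1.22, 4.37], [0.12, 2.79], [-3.08, 3.08]. Speed limits (rad/s): [1.89, 1.89, 2.57, 3.01, 3.01, 3.01].

## Interface

Orientations are given as a 3x3 rotation matrix whose columns are the frame's x, y, z axes.
In Python, from rig import arm, read_camera, workorder, recognise, landmark_of gives the robot as it stands.
- The arm moves only by the tool drive_tool, never from a script. Its argument "plan" is a list of rows, each an object with "linear": the shift along the tool's x, y, z in cm, a list of three; "rot": the turn, a rotation vector about the tool's x, y, z in rad, a list of three; "grip": the opening, from 0 (shut) to 1 (fully open). In form: [{"linear": [dx, dy, dz], "rot": [rx, ry, rz], "grip": grip}, ...]. A call has 1 to 12 rows; each row is the pose to reach, as a shift and turn from the pose commanded when the call began, along the tool's axes at that moment; what a row does not reach only later rows make up. A row lasts 1/12 s, in which the tool goes at most 41.7 mm and 7.16 degrees, less where a joint would pass 70% of its speed; a pose out of reach is approached as far as the arm can. A call with a gripper value outside its range is refused whole. The fingers move at their own pace and stop on an object; "squeeze" is the grip in N (left out, the last holds). Time passes only in rows, so rows that repeat a pose let the fingers close. It gives the time, the measured TCP pose, the force and the opening at its end, in the units of the state.
- arm.get_state(): the state, without advancing time (a new reading comes with each control period).
- read_camera(name): name is "scene" or "top"; returns a dict with "image" (400x640x3 uint8, blue, green, red), "z_map" (400x640 float32, mm along the optical axis (not along the pixel's ray), 0 where there is no reading), "fx", "fy", "cx", "cy" (pixels), "extrinsics" (4x4, takes a point from world to camera coordinates). Camera axes: x right, y down, z forward; pixel columns grow to the right and rows downward; lengths in mm; the calibration is good to about 2 mm. A picture is of the moment at which its call begins.
- workorder.sign_off(): hands the job in, once; it reports no verdict.
Trained networks look in a picture, given as the dict that the camera call returned (one of the last four; its "shot" number tells which), for a name from the list of things; names that differ only in an ending like _2 or _b are one class to them, and where a whole thing is asked for, a point or a joint stands for the part that bears it (a point fixed in the world has none). Each returns a list of dicts, best first, with "confidence" (0 to 1); they miss things now and then, are a little off and sometimes report something else, mostly with a low value. They report only what shows in the picture. A call takes as long as a camera call.
- recognise(label, picture): "xy" ([column, row] in pixels, amid what is visible of it).
- landmark_of(label, picture): "xy" ([column, row] in pixels: a listed point, or the origin of a listed thing).
The state is a dict: "time": time; "joint_pos": joint angles; "qvel": joint speeds; "joint_efforts": joint torques, N m; "position": TCP position; "tcp_rot": TCP orientation; "force": force on the tool from outside, world axes, zero at the start; "torque": the same for the moment, N m; "opening": finger opening in mm.
Only numpy, scipy, OpenCV 4.12 (cv2) and the standard library are available. Lean on these libraries where they do the work, as an engineer would, in place of code of your own. Each camera call takes 0.05 s, during which the arm holds its last target.

## Working session

There is one attempt and no reset: what is moved stays moved. The work goes in short steps, Python scripts to look and compute and a tool call to move; the robot and the scene stay as the last step left them, time stands still between calls to the robot, and variables do not carry over. Pictures are saved under pics/ and viewed, and the job is handed in when it is done.

Besides the shell and the picture viewer there is one more tool, called after "Emit:" by a JSON object that holds its "op" and its "data". drive_tool: Moves the arm, as the interface text tells. Its arguments: {"type":"object","properties":{"plan":{"type":"array","items":{"type":"object","properties":{"linear":{"type":"array","items":{"type":"number"}},"rot":{"type":"array","items":{"type":"number"}},"grip":{"type":"number"}}}},"squeeze":{"type":"number"}},"required":["plan"]}

```bash
ls; mkdir -p pics; cat > h.py <<'E'
import numpy as np,cv2
from rig import arm, read_camera, workorder, recognise, landmark_of
def world(p,u,v,z=None,win=2):
    u_,v_=int(round(u)),int(round(v))
    E=np.array(p['extrinsics']);R=E[:3,:3];t=E[:3,3]
    d=np.array([(u-p['cx'])/p['fx'],(v-p['cy'])/p['fy'],1.])
    if z is None:
        a=p['z_map'][v_-win:v_+win+1,u_-win:u_+win+1];a=a[a>0]
        if len(a)==0:return None
        return R.T@(d*np.median(a)-t)
    o=-R.T@t;r=R.T@d
    return o+r*(z-o[2])/r[2]
E
python3 - <<'E'
from h import *
s=arm.get_state();print(s,arm.grasp_offset)
for c in ['scene','top']:
    p=read_camera(c);cv2.imwrite(f'pics/{c}0.png',p['image'])
    print(c,p['fx'],np.round(p['extrinsics'],3).tolist())
    for n in ['saw22_mid','saw35_mid','saw48_mid','saw64_mid','tray22','tray35','tray48','tray64','tub_mid']:
        z=4 if 'tray' in n else {'saw22_mid':158,'saw35_mid':114,'saw48_mid':70,'saw64_mid':26,'tub_mid':30}[n]
        for r in landmark_of(n,p)[:2]:
            print(n,np.round(r['xy'],1),round(r['confidence'],2),np.round(world(p,*r['xy'],z=z)),np.round(world(p,*r['xy'])) if world(p,*r['xy']) is not None else None)
E
```

```text
pics
{'time': 0.0, 'joint_pos': array([ 1.25348223e+00,  4.94219076e-01,  1.34617532e+00, -4.37407654e-05,
        1.30248770e+00, -9.54758193e-02]), 'qvel': array([ 0.00049639, -0.00041577,  0.0001286 ,  0.00196778, -0.00108622,
       -0.00314991]), 'joint_efforts': array([-4.00189252e-03, -8.82166386e+01, -3.83880901e+01, -4.02499290e-04,
        9.86707601e-03,  1.08891106e-04]), 'position': array([137.45349694, 609.53488491, 404.06282278]), 'tcp_rot': array([[-9.75497176e-01,  2.20011656e-01, -3.62255468e-04],
       [ 2.20011939e-01,  9.75496393e-01, -1.23822640e-03],
       [ 8.09546620e-05, -1.28758688e-03, -9.99999168e-01]]), 'force': array([ 0.13058673,  0.31989215, -0.75058928]), 'torque': array([-0.01177992,  0.04962109,  0.01934539]), 'opening': 85.50540672758788} 154.70000000000002
scene 476.7660170527734 [[0.761, 0.649, 0.004, -355.327], [0.453, -0.527, -0.719, -154.46], [-0.465, 0.549, -0.695, 1424.696], [0.0, 0.0, 0.0, 1.0]]
saw22_mid [312.8 242.2] 0.67 [ 582. -166.  158.] [ 592. -176.  174.]
saw35_mid [310.4 256.6] 0.76 [ 579. -170.  114.] [ 590. -182.  133.]
saw48_
[... 1054 characters left out ...]
[376.  166.8] 0.41 [ 576. -174.  114.] [ 570. -169.  141.]
saw48_mid [373.1 166.7] 0.55 [ 586. -173.   70.] [ 571. -162.  136.]
saw64_mid [370.4 171. ] 0.73 [ 583. -171.   26.] [ 566. -159.  106.]
tray22 [193.9 206.8] 0.86 [482. 364.   4.] [482. 364.   4.]
tray22 [425.7 201.9] 0.85 [ 490. -341.    4.] [ 490. -341.    3.]
tray35 [193.9 206.8] 0.86 [482. 364.   4.] [482. 364.   4.]
tray35 [425.7 201.9] 0.85 [ 490. -341.    4.] [ 490. -341.    3.]
tray48 [193.9 206.8] 0.86 [482. 364.   4.] [482. 364.   4.]
tray48 [425.7 201.9] 0.85 [ 490. -341.    4.] [ 490. -341.    3.]
tray64 [193.9 206.8] 0.86 [482. 364.   4.] [482. 364.   4.]
tray64 [425.7 201.9] 0.85 [ 490. -341.    4.] [ 490. -341.    3.]
```

View pics/scene0.png

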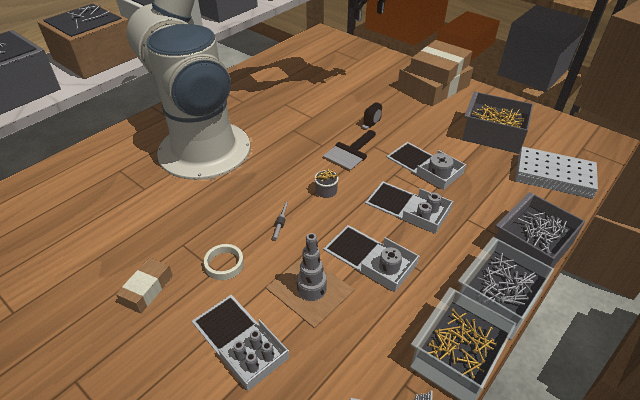

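View pics/top0.png

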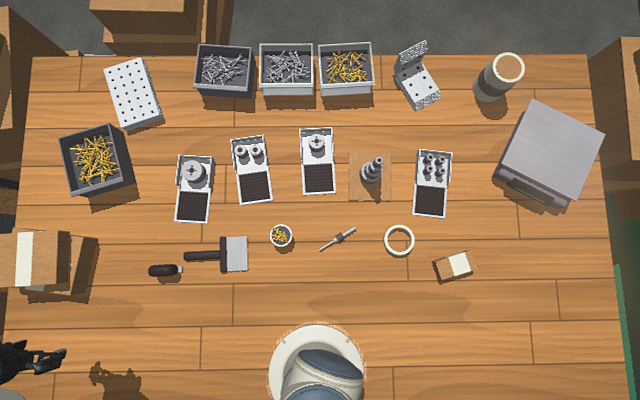

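The scene shows the stack on its cardboard at about (311,270), and the tub at (326,182). In the top view the trays run left to right: large single saw (193,190), pair (251,170), single (317,160) and four (431,180). Next I'll measure the mats, the stock sizes and the stack.

```bash
cat >> h.py <<'E'
def cloud(p):
    z=p['z_map'];v,u=np.mgrid[:z.shape[0],:z.shape[1]]
    P=np.stack([(u-p['cx'])/p['fx']*z,(v-p['cy'])/p['fy']*z,z],-1)
    E=np.array(p['extrinsics']);return (P-E[:3,3])@E[:3,:3]
def mats(p):
    W=cloud(p);im=p['image'].max(2);out=[]
    m=((im<75)&(p['z_map']>0)&(abs(W[...,2]-4)<6)&(W[...,0]>350)&(W[...,0]<700)&(abs(W[...,1])<500)).astype(np.uint8)
    m=cv2.morphologyEx(m,cv2.MORPH_OPEN,np.ones((3,3),np.uint8))
    cs,_=cv2.findContours(m,cv2.RETR_EXTERNAL,cv2.CHAIN_APPROX_NONE)
    for c in cs:
        if cv2.contourArea(c)<250: continue
        q=np.array([world(p,*a,z=4)[:2] for a in c[:,0].astype(float)],np.float32)
        (cx,cy),wh,a=cv2.minAreaRect(q);out.append((round(cx,1),round(cy,1),np.round(wh,1),round(a,1)))
    return out
def circ(q):
    A=np.c_[2*q,np.ones(len(q))];s=np.linalg.lstsq(A,(q**2).sum(1),rcond=None)[0]
    return s[:2],np.sqrt(s[2]+s[:2]@s[:2])
def top_disc(p,zt,xy,r,tol=6):
    W=cloud(p);m=(abs(W[...,2]-zt)<tol)&(np.hypot(W[...,0]-xy[0],W[...,1]-xy[1])<r)&(p['z_map']>0)
    m=m.astype(np.uint8)
    cs,_=cv2.findContours(m,cv2.RETR_EXTERNAL,cv2.CHAIN_APPROX_NONE)
    if not cs: return None
    c=max(cs,key=cv2.contourArea)
    q=np.array([world(p,*a,z=zt)[:2] for a in c[:,0].astype(float)],np.float32)
    (cx,cy),R=cv2.minEnclosingCircle(q)
    return round(cx,1),round(cy,1),round(2*R,1),int(m.sum()),np.round(np.median(W[m>0],0),1)
E
python3 - <<'E'
from h import *
for c in ['scene','top']:
    p=read_camera(c);print(c)
    for o in mats(p):print(o)
    for zt in (180,136,92,48): print(zt,top_disc(p,zt,(578,-172),50))
    for n,y in (('a',364),('b',215),('c',20),('d',-345)):
        W=cloud(p)
    m=((abs(W[...,2]-45)<7)&(W[...,0]>480)&(W[...,0]<680)&(abs(W[...,1])<450)).astype(np.uint8)
    n,l,s,ce=cv2.connectedComponentsWithStats(m)
    for i in range(1,n):
        if s[i,4]>15:
            q=W[l==i];print('blob',s[i,4],np.round(q.mean(0)),np.round(np.ptp(q,axis=0)))
    P=p['image'];
    b=(slice(220,320),slice(250,370)) if c=='scene' else (slice(130,220),slice(330,410))
    cv2.imwrite(f'pics/{c}crop.png',cv2.resize(P[b],None,fx=6,fy=6,interpolation=cv2.INTER_CUBIC))
    if c=='top':cv2.imwrite('pics/topT.png',cv2.resize(P[115:230,170:370],None,fx=4,fy=4,interpolation=cv2.INTER_CUBIC))
    W=cloud(p)
    q=W[(W[...,2]>20)&(np.hypot(W[...,0]-400,W[...,1]-85)<60)];print('tub',q.mean(0),q.min(0),q.max(0))
E
```

```text
scene
(498.2, -352.4, array([86.9, 86.7]), 82.7)
(571.8, -13.0, array([86.2, 86.9]), 2.8)
(546.9, 184.0, array([85.9, 86.8]), 7.9)
(489.0, 370.2, array([85.8, 86. ]), 85.5)
180 (584.4, -173.5, 24.6, 86, array([ 584.2, -173.1,  179.4]))
136 (582.4, -173.6, 36.7, 110, array([ 587.8, -178.6,  135.5]))
92 (583.9, -174.7, 48.9, 169, array([ 592.5, -183.3,   91.7]))
48 (584.2, -174.4, 64.6, 237, array([ 597.4, -188.3,   47.8]))
blob 317 [593. 356.  47.] [64. 68. 14.]
blob 129 [653. 216.  47.] [33. 35. 13.]
blob 137 [653. 171.  47.] [34. 35. 14.]
blob 169 [669. -11.  48.] [27. 49. 14.]
blob 258 [ 593. -184.   46.] [63. 61. 14.]
blob 106 [ 590. -347.   46.] [20. 22. 13.]
blob 110 [ 584. -384.   46.] [20. 21. 13.]
blob 118 [ 625. -350.   46.] [21. 22. 13.]
blob 117 [ 618. -385.   46.] [19. 21. 14.]
tub [402.46855542  90.52418036  45.23722852] [364.9665545   64.39321659  20.17641919] [427.05235022 128.75487788  62.83365105]
top
(485.4, 369.5, array([83.9, 83.2]), 85.8)
(495.5, -352.3, array([83.7, 83.7]), 82.8)
180 (578.2, -167.7, 22.6, 49, array([ 579.1, -168.5,  178.8]))
136 (575.7, -167.5, 33.4, 60, array([ 570.5, -164.5,  134.6]))
92 (577.6, -168.5, 47.4, 64, array([ 568.7, -160.5,   90.3]))
48 (577.8, -168.8, 63.3, 105, array([ 563.8, -154.5,   46.9]))
blob 135 [666.  -6.  46.] [28. 45. 13.]
blob 102 [647. 221.  46.] [31. 33. 12.]
blob 108 [647. 176.  46.] [34. 34. 14.]
blob 45 [ 620. -345.   46.] [19. 18. 11.]
blob 48 [ 613. -381.   46.] [18. 20. 13.]
blob 368 [586. 361.  46.] [61. 62. 13.]
blob 120 [ 568. -161.   46.] [58. 62. 13.]
blob 43 [ 585. -343.   46.] [22. 20. 13.]
blob 45 [ 578. -379.   46.] [22. 17. 12.]
tub [392.81428324  98.80269841  49.35953288] [363.59624793  67.80317165  41.73054305] [424.36214361 128.77319185  63.31060404]
```

```bash
ls pics
```

```text
scene0.png
scenecrop.png
top0.png
topT.png
topcrop.png
```

View pics/scenecrop.png

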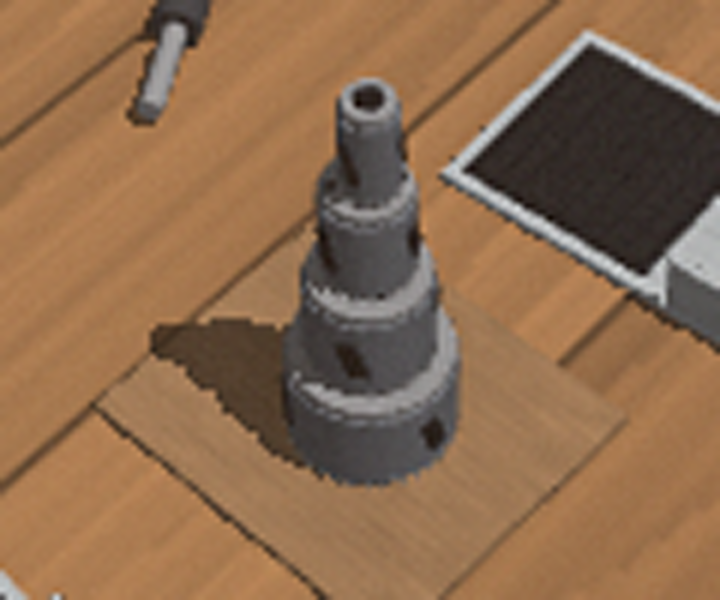

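View pics/topcrop.png

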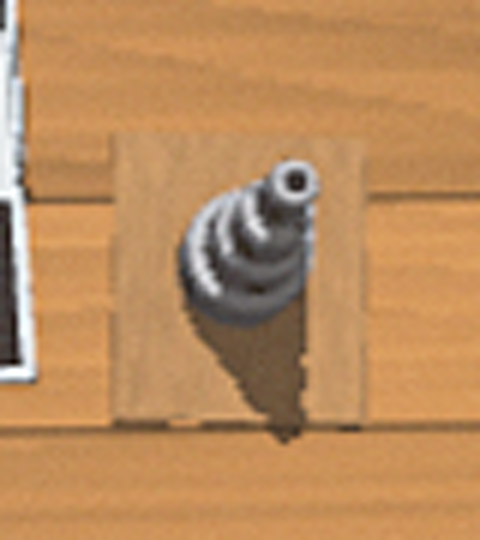

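View pics/topT.png

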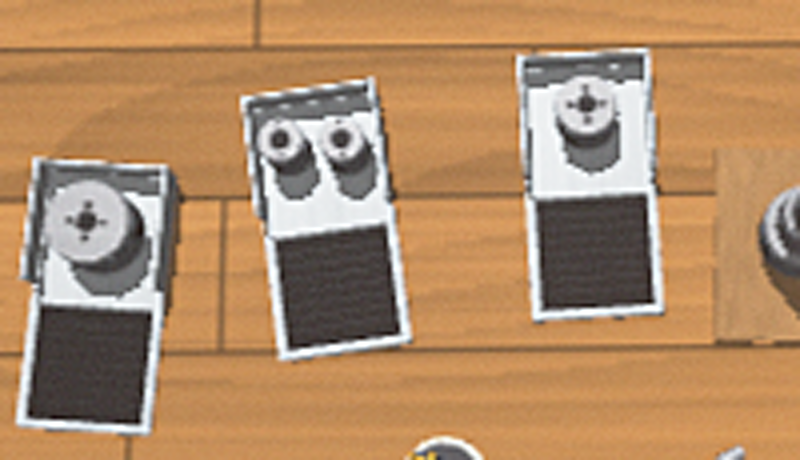

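Emit:
{"op": "drive_tool", "data": {"plan": [{"linear":[-5,-5.5,0],"rot":[0,0,-0.03],"grip":1},{"linear":[-60.4,-66.4,0],"rot":[0,0,-0.222],"grip":1},{"linear":[-60.4,-66.4,0],"rot":[0,0,-0.222],"grip":1},{"linear":[-60.4,-66.4,0],"rot":[0,0,-0.222],"grip":1},{"linear":[-60.4,-66.4,0],"rot":[0,0,-0.222],"grip":1},{"linear":[-60.4,-66.4,0],"rot":[0,0,-0.222],"grip":1},{"linear":[-60.4,-66.4,0],"rot":[0,0,-0.222],"grip":1},{"linear":[-60.4,-66.4,0],"rot":[0,0,-0.222],"grip":1},{"linear":[-60.4,-66.4,0],"rot":[0,0,-0.222],"grip":1},{"linear":[-60.4,-66.4,0],"rot":[0,0,-0.222],"grip":1},{"linear":[-60.4,-66.4,0],"rot":[0,0,-0.222],"grip":1},{"linear":[-60.4,-66.4,0],"rot":[0,0,-0.222],"grip":1}]}}

```text
time: 2.1
position: [384.1, 174.2, 405.0]
tcp_rot: [[-1.0, -0.0, 0.001], [-0.0, 1.0, 0.0], [-0.001, 0.0, -1.0]]
force: [1.6, 0.8, 0.3]
opening: 84.9
```

Emit:
{"op": "drive_tool", "data": {"plan": [{"linear":[-19.7,-34.5,0],"rot":[0,0,0],"grip":1},{"linear":[-19.7,-34.5,0],"rot":[0,0,0],"grip":1},{"linear":[-19.7,-34.5,0],"rot":[0,0,0],"grip":1},{"linear":[-19.7,-34.5,0],"rot":[0,0,0],"grip":1},{"linear":[-19.7,-34.5,0],"rot":[0,0,0],"grip":1},{"linear":[-19.7,-34.5,0],"rot":[0,0,0],"grip":1},{"linear":[-19.7,-34.5,0],"rot":[0,0,0],"grip":1},{"linear":[-19.7,-34.5,0],"rot":[0,0,0],"grip":1},{"linear":[-19.7,-34.5,0],"rot":[0,0,0],"grip":1},{"linear":[-19.7,-34.5,0],"rot":[0,0,0],"grip":1},{"linear":[-19.7,-34.5,0],"rot":[0,0,0],"grip":1},{"linear":[-19.7,-34.5,0],"rot":[0,0,0],"grip":1}]}}

```text
time: 3.1
position: [580.9, -169.8, 404.2]
tcp_rot: [[-1.0, 0.002, -0.0], [0.002, 1.0, 0.0], [0.0, 0.0, -1.0]]
force: [-0.5, 0.5, 0.0]
opening: 85.3
```

```bash
python3 - <<'E'
from h import *
print(arm.get_state()['position'])
p=read_camera('scene');cv2.imwrite('pics/s1.png',cv2.resize(p['image'][120:320,210:430],None,fx=3,fy=3,interpolation=cv2.INTER_CUBIC))
W=cloud(p)
for a,b in ((225,232),(232,240),(240,250),(250,265),(265,290)):
    m=(W[...,2]>a)&(W[...,2]<b)&(np.hypot(W[...,0]-581,W[...,1]+171)<90)
    q=W[m]
    for s in (-1,1):
        k=q[(q[:,1]+173)*s>0]
        if len(k):print(a,s,len(k),np.round(np.percentile(k,[1,50,99],axis=0)).tolist())
    
E
```

```text
[ 580.9220585  -169.84551724  404.24684411]
240 -1 8 [[577.0, -222.0, 244.0], [590.0, -218.0, 249.0], [593.0, -215.0, 250.0]]
240 1 20 [[573.0, -128.0, 244.0], [584.0, -126.0, 248.0], [593.0, -121.0, 250.0]]
250 -1 61 [[576.0, -227.0, 251.0], [589.0, -222.0, 259.0], [594.0, -212.0, 265.0]]
250 1 68 [[572.0, -129.0, 251.0], [585.0, -126.0, 257.0], [594.0, -114.0, 265.0]]
265 -1 76 [[580.0, -230.0, 265.0], [591.0, -221.0, 275.0], [596.0, -212.0, 290.0]]
265 1 113 [[572.0, -128.0, 266.0], [587.0, -126.0, 277.0], [595.0, -105.0, 289.0]]
```

View pics/s1.png

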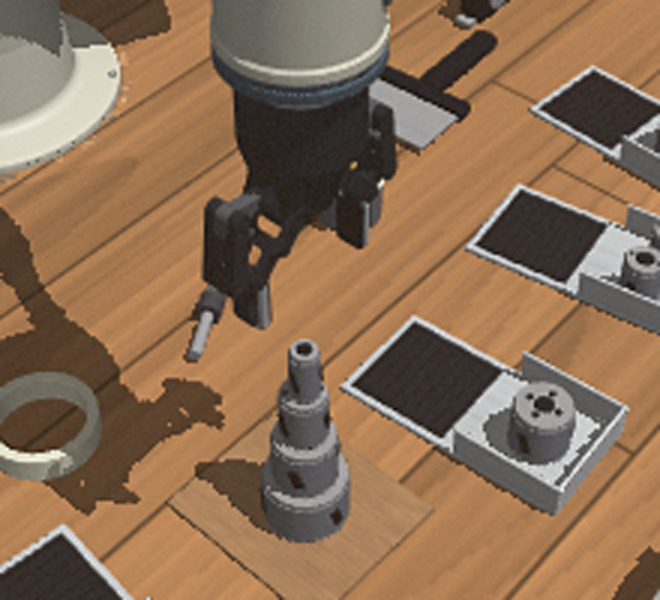

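Emit:
{"op": "drive_tool", "data": {"plan": [{"linear":[-0.16,-0.38,0],"rot":[0,0,0],"grip":0.65},{"linear":[-0.16,-0.38,1.5],"rot":[0,0,0],"grip":0.65},{"linear":[-0.16,-0.38,3],"rot":[0,0,0],"grip":0.65},{"linear":[-0.16,-0.38,4.5],"rot":[0,0,0],"grip":0.65},{"linear":[-0.16,-0.38,6],"rot":[0,0,0],"grip":0.65},{"linear":[-0.16,-0.38,7.2],"rot":[0,0,0],"grip":0.65},{"linear":[-0.16,-0.38,8.2],"rot":[0,0,0],"grip":0.65},{"linear":[-0.16,-0.38,8.7],"rot":[0,0,0],"grip":0.65},{"linear":[-0.16,-0.38,8.7],"rot":[0,0,0],"grip":0.65},{"linear":[-0.16,-0.38,8.7],"rot":[0,0,0],"grip":0.65}]}}

```text
time: 3.98
position: [582.4, -172.4, 318.1]
tcp_rot: [[-1.0, -0.001, 0.0], [-0.001, 1.0, -0.0], [-0.0, -0.0, -1.0]]
force: [-0.5, -0.3, -0.3]
opening: 55.4
```

```bash
python3 - <<'E'
from h import *
s=arm.get_state();print(s['position'],s['opening'],s['force'])
p=read_camera('scene');cv2.imwrite('pics/s2.png',cv2.resize(p['image'][190:310,250:370],None,fx=5,fy=5,interpolation=cv2.INTER_CUBIC))
E
```

```text
[ 582.36371444 -172.37616394  318.06922943] 55.410355804949624 [-0.46173538 -0.31898668 -0.25507777]
```

View pics/s2.png

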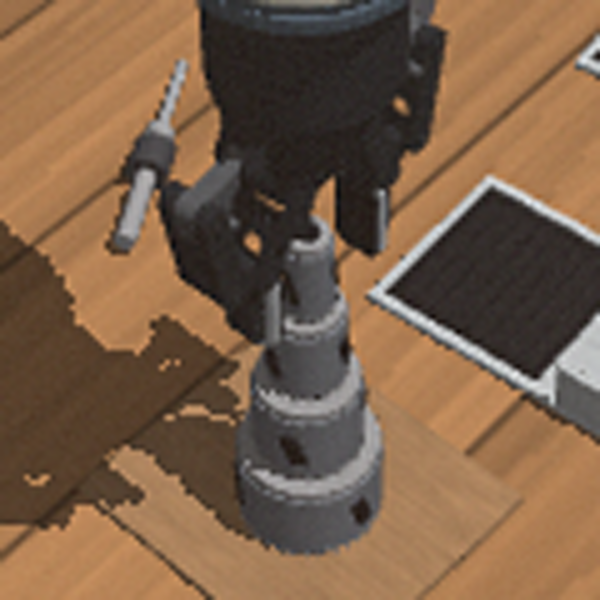

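Emit:
{"op": "drive_tool", "data": {"plan": [{"linear":[0,-0.1,0],"rot":[0,0,0],"grip":0.5},{"linear":[0,-0.1,0],"rot":[0,0,0],"grip":0.4},{"linear":[0,-0.1,0],"rot":[0,0,0],"grip":0.35},{"linear":[0,-0.1,0],"rot":[0,0,0],"grip":0.3},{"linear":[0,-0.1,0],"rot":[0,0,0],"grip":0.25},{"linear":[0,-0.1,0],"rot":[0,0,0],"grip":0.2},{"linear":[0,-0.1,0],"rot":[0,0,0],"grip":0.15},{"linear":[0,-0.1,0],"rot":[0,0,0],"grip":0.1},{"linear":[0,-0.1,0],"rot":[0,0,0],"grip":0.1},{"linear":[0,-0.1,0],"rot":[0,0,0],"grip":0.1}], "squeeze": 30}}

```text
time: 4.87
position: [582.3, -173.6, 317.7]
tcp_rot: [[-1.0, -0.0, -0.0], [-0.0, 1.0, -0.0], [0.0, -0.0, -1.0]]
force: [-1.0, 0.3, 0.6]
opening: 21.0
```

```bash
python3 - <<'E'
from h import *
s=arm.get_state();print(s['position'],s['opening'],s['force'])
p=read_camera('scene');cv2.imwrite('pics/s3.png',cv2.resize(p['image'][190:310,250:370],None,fx=5,fy=5,interpolation=cv2.INTER_CUBIC))
for zt in (136,92,48): print(zt,top_disc(p,zt,(582,-172),50))
E
```

```text
[ 582.28694335 -173.58687106  317.69245894] 21.018016019728528 [-0.98090583  0.30211925  0.56571337]
136 (584.5, -173.4, 33.9, 74, array([ 592.2, -176.1,  134.8]))
92 (584.3, -175.2, 49.6, 169, array([ 592.9, -184.1,   91.7]))
48 (584.3, -174.6, 64.8, 230, array([ 598.4, -187.6,   47.6]))
```

View pics/s3.png

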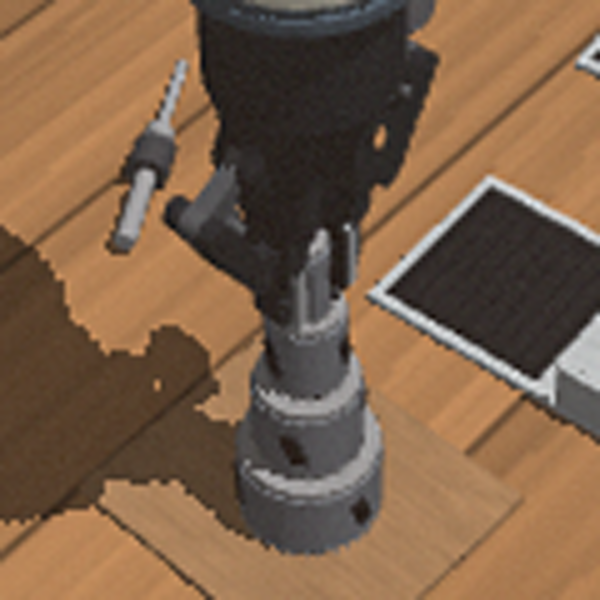

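Emit:
{"op": "drive_tool", "data": {"plan": [{"linear":[0,0,-1],"rot":[0,0,0],"grip":0.1},{"linear":[0,0,-3],"rot":[0,0,0],"grip":0.1},{"linear":[0,0,-5],"rot":[0,0,0],"grip":0.1},{"linear":[1,-2,-5.5],"rot":[0,0,0],"grip":0.1},{"linear":[2.5,-5,-5.5],"rot":[0,0,0],"grip":0.1},{"linear":[4,-8.4,-5.5],"rot":[0,0,0],"grip":0.1},{"linear":[5.6,-11.8,-5.5],"rot":[0,0,0],"grip":0.1},{"linear":[7.2,-15.2,-5.5],"rot":[0,0,0],"grip":0.1},{"linear":[8.2,-17.2,-5.5],"rot":[0,0,0],"grip":0.1},{"linear":[8.53,-17.9,-5.5],"rot":[0,0,0],"grip":0.1},{"linear":[8.53,-17.9,-5.5],"rot":[0,0,0],"grip":0.1},{"linear":[8.53,-17.9,-5.5],"rot":[0,0,0],"grip":0.1}]}}

```text
time: 5.92
position: [497.1, -352.3, 373.0]
tcp_rot: [[-1.0, 0.0, 0.0], [0.0, 1.0, 0.0], [-0.0, 0.0, -1.0]]
force: [0.3, 0.7, 0.4]
opening: 21.3
```

```bash
python3 - <<'E'
from h import *
s=arm.get_state();print(s['position'],s['opening'],s['force'])
p=read_camera('scene');cv2.imwrite('pics/s4.png',cv2.resize(p['image'][190:390,150:370],None,fx=3,fy=3,interpolation=cv2.INTER_CUBIC))
for zt in (136,92,48): print(zt,top_disc(p,zt,(582,-172),50))
p=read_camera('top')
for zt in (136,92,48): print(zt,top_disc(p,zt,(578,-168),50))
E
```

```text
[ 497.13440176 -352.25132809  373.02721585] 21.292000497171077 [0.31159497 0.66848286 0.35075213]
136 (581.5, -173.4, 38.8, 198, array([ 582.5, -172.5,  135.9]))
92 (583.9, -174.7, 48.9, 171, array([ 592.3, -184.1,   91.4]))
48 (584.5, -174.8, 65.1, 227, array([ 597.9, -188.2,   47.6]))
136 (577.4, -168.2, 32.5, 102, array([ 578.5, -170.1,  135.5]))
92 (571.4, -188.5, 13.1, 13, array([ 574.5, -185.5,   91.7]))
48 (575.1, -197.7, 6.8, 5, array([ 576.1, -199.7,   45.4]))
```

View pics/s4.png

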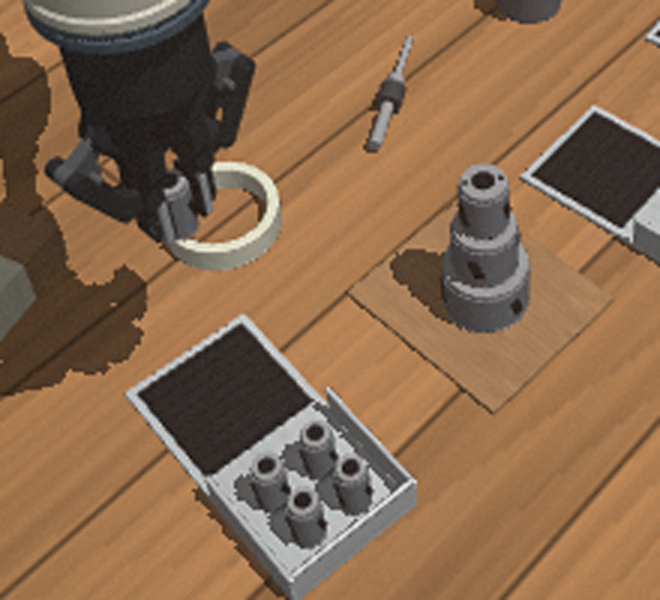

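Emit:
{"op": "drive_tool", "data": {"plan": [{"linear":[0,0,2],"rot":[0,0,0],"grip":0.1},{"linear":[0,0,5],"rot":[0,0,0],"grip":0.1},{"linear":[0,0,8],"rot":[0,0,0],"grip":0.1},{"linear":[0,0,11],"rot":[0,0,0],"grip":0.1},{"linear":[0,0,13.5],"rot":[0,0,0],"grip":0.1},{"linear":[0,0,15.5],"rot":[0,0,0],"grip":0.1},{"linear":[0,0,17],"rot":[0,0,0],"grip":0.1},{"linear":[0,0,18],"rot":[0,0,0],"grip":0.1},{"linear":[0,0,18.3],"rot":[0,0,0],"grip":0.1},{"linear":[0,0,18.3],"rot":[0,0,0],"grip":0.1}]}}

```text
time: 6.85
position: [497.4, -352.0, 189.5]
tcp_rot: [[-1.0, -0.001, -0.0], [-0.001, 1.0, 0.0], [0.0, 0.0, -1.0]]
force: [-0.7, 0.1, -0.1]
opening: 21.2
```

```bash
python3 - <<'E'
from h import *
s=arm.get_state();print(s['position'],s['opening'],s['force'])
p=read_camera('scene');cv2.imwrite('pics/s5.png',cv2.resize(p['image'][250:390,150:310],None,fx=4,fy=4,interpolation=cv2.INTER_CUBIC))
print(mats(p))
E
```

```text
[ 497.41300524 -351.96838834  189.45729495] 21.22874090320411 [-0.70313865  0.11131812 -0.09330969]
[(497.6, -352.9, array([87.9, 87.5]), 82.8), (571.8, -13.0, array([86.2, 86.7]), 2.9), (546.9, 184.0, array([85.9, 86.8]), 7.9), (489.0, 370.6, array([86.4, 86. ]), 85.5)]
```

View pics/s5.png

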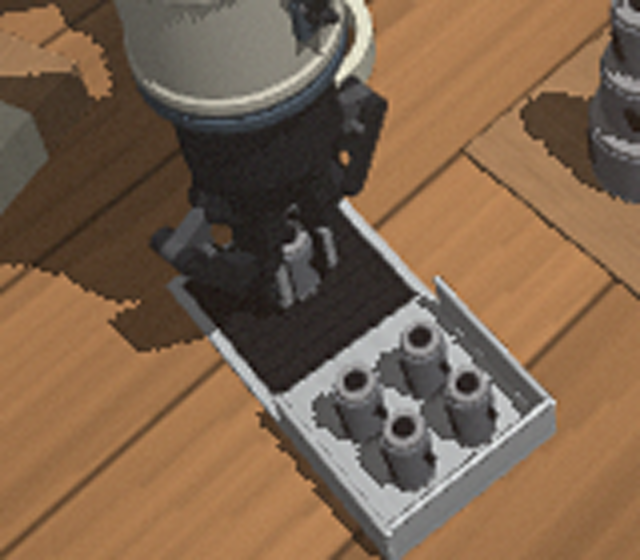

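Emit:
{"op": "drive_tool", "data": {"plan": [{"linear":[0,0,0.1],"rot":[0,0,0],"grip":0.1},{"linear":[0,0,0.2],"rot":[0,0,0],"grip":0.1},{"linear":[0,0,0.27],"rot":[0,0,0],"grip":0.1},{"linear":[0,0,0.33],"rot":[0,0,0],"grip":0.1},{"linear":[0,0,0.36],"rot":[0,0,0],"grip":0.1},{"linear":[0,0,0.36],"rot":[0,0,0],"grip":0.1}]}}

```text
time: 7.4
position: [497.0, -352.6, 186.2]
tcp_rot: [[-1.0, -0.0, 0.0], [-0.0, 1.0, -0.0], [-0.0, -0.0, -1.0]]
force: [-0.5, 0.4, 0.4]
opening: 20.8
```

Emit:
{"op": "drive_tool", "data": {"plan": [{"linear":[0,0,0.04],"rot":[0,0,0],"grip":0.1},{"linear":[0,0,0.08],"rot":[0,0,0],"grip":0.1},{"linear":[0,0,0.08],"rot":[0,0,0],"grip":0.1}]}}

```text
time: 7.65
position: [497.0, -352.6, 185.7]
tcp_rot: [[-1.0, -0.0, 0.0], [-0.0, 1.0, -0.0], [-0.0, -0.0, -1.0]]
force: [-1.7, 1.4, 8.0]
opening: 21.4
```

Emit:
{"op": "drive_tool", "data": {"plan": [{"linear":[0,0,0],"rot":[0,0,0],"grip":0.3},{"linear":[0,0,0],"rot":[0,0,0],"grip":0.4},{"linear":[0,0,0],"rot":[0,0,0],"grip":0.5},{"linear":[0,0,0],"rot":[0,0,0],"grip":0.6},{"linear":[0,0,0],"rot":[0,0,0],"grip":0.6},{"linear":[0,0,-1],"rot":[0,0,0],"grip":0.6},{"linear":[0,0,-3],"rot":[0,0,0],"grip":0.6},{"linear":[0,0,-6],"rot":[0,0,0],"grip":0.6},{"linear":[0,0,-10],"rot":[0,0,0],"grip":0.7},{"linear":[0,0,-14],"rot":[0,0,0],"grip":0.8},{"linear":[0,0,-16],"rot":[0,0,0],"grip":0.8},{"linear":[0,0,-16],"rot":[0,0,0],"grip":0.8}]}}

```text
time: 8.65
position: [497.8, -353.1, 351.3]
tcp_rot: [[-1.0, -0.0, 0.006], [-0.0, 1.0, -0.005], [-0.006, -0.005, -1.0]]
force: [1.1, -1.1, 1.1]
opening: 67.8
```

```bash
python3 - <<'E'
from h import *
s=arm.get_state();print(s['position'],s['opening'],s['force'])
p=read_camera('scene');cv2.imwrite('pics/s6.png',cv2.resize(p['image'][210:390,150:350],None,fx=3,fy=3,interpolation=cv2.INTER_CUBIC))
print(top_disc(p,48,(498,-352),40))
for zt in (136,92,48): print(zt,top_disc(p,zt,(582,-172),50))
E
```

```text
[ 497.76995732 -353.13983908  351.29763681] 67.78629516263318 [ 1.08406968 -1.06458314  1.09663953]
(499.6, -352.0, 24.4, 85, array([ 498.9, -352. ,   47.3]))
136 (582.9, -172.9, 39.4, 194, array([ 582.6, -172.7,  136. ]))
92 (584.2, -175.0, 49.3, 170, array([ 593.3, -182.9,   91.7]))
48 (584.7, -175.0, 65.4, 233, array([ 597.8, -188.3,   47.7]))
```

View pics/s6.png

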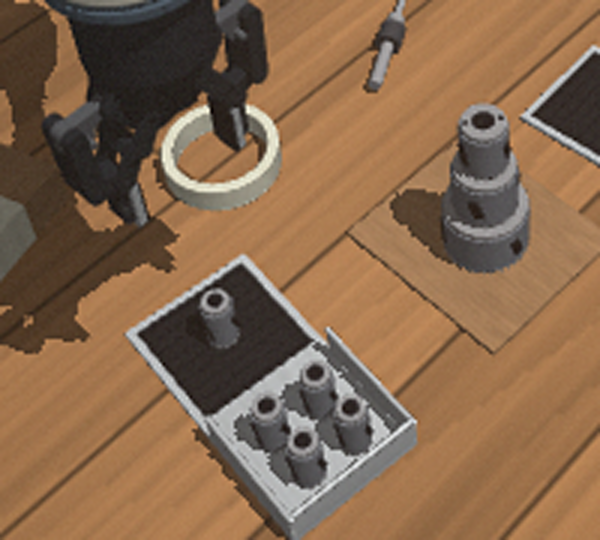

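Emit:
{"op": "drive_tool", "data": {"plan": [{"linear":[-1.5,3,0],"rot":[0,0,0],"grip":0.8},{"linear":[-3,6.4,0],"rot":[0,0,0],"grip":0.8},{"linear":[-4.6,9.8,0],"rot":[0,0,0],"grip":0.8},{"linear":[-6.2,13.2,0],"rot":[0,0,0],"grip":0.8},{"linear":[-7.8,16.4,0],"rot":[0,0,0],"grip":0.8},{"linear":[-8.53,17.9,0],"rot":[0,0,0],"grip":0.8},{"linear":[-8.53,17.9,1],"rot":[0,0,0],"grip":0.8},{"linear":[-8.53,17.9,3],"rot":[0,0,0],"grip":0.8},{"linear":[-8.53,17.9,5],"rot":[0,0,0],"grip":0.8},{"linear":[-8.53,17.9,6.5],"rot":[0,0,0],"grip":0.8},{"linear":[-8.53,17.9,7.3],"rot":[0,0,0],"grip":0.7},{"linear":[-8.53,17.9,7.3],"rot":[0,0,0],"grip":0.6}]}}

```text
time: 9.7
position: [581.4, -173.8, 270.0]
tcp_rot: [[-1.0, 0.0, -0.004], [0.0, 1.0, 0.001], [0.004, 0.001, -1.0]]
force: [-0.9, 0.2, 0.7]
opening: 51.7
```

Emit:
{"op": "drive_tool", "data": {"plan": [{"linear":[0,0,0],"rot":[0,0,0],"grip":0.55},{"linear":[0,0,0],"rot":[0,0,0],"grip":0.5},{"linear":[0,0,0],"rot":[0,0,0],"grip":0.5}]}}

```text
time: 9.95
position: [582.5, -173.8, 273.2]
tcp_rot: [[-1.0, -0.0, 0.001], [-0.0, 1.0, -0.001], [-0.001, -0.001, -1.0]]
force: [0.5, 0.7, -0.8]
opening: 42.9
```

```bash
python3 - <<'E'
from h import *
s=arm.get_state();print(s['position'],s['opening'],s['force'])
p=read_camera('scene');cv2.imwrite('pics/s7.png',cv2.resize(p['image'][190:310,250:370],None,fx=5,fy=5,interpolation=cv2.INTER_CUBIC))
for zt in (92,48): print(zt,top_disc(p,zt,(582,-172),50))
E
```

```text
[ 582.48768668 -173.80613073  273.19459551] 42.8932688535015 [ 0.48296174  0.74372709 -0.76593111]
92 (588.5, -174.7, 47.8, 118, array([ 596.5, -179. ,   91.1]))
48 (583.9, -174.1, 64.2, 229, array([ 598.6, -187.8,   48.1]))
```

View pics/s7.png

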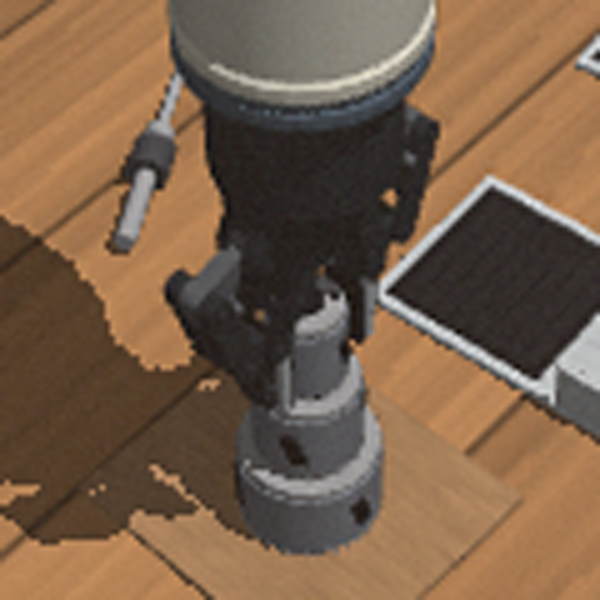

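Emit:
{"op": "drive_tool", "data": {"plan": [{"linear":[0,0,0],"rot":[0,0,0],"grip":0.45},{"linear":[0,0,0],"rot":[0,0,0],"grip":0.4},{"linear":[0,0,0],"rot":[0,0,0],"grip":0.35},{"linear":[0,0,0],"rot":[0,0,0],"grip":0.3},{"linear":[0,0,0],"rot":[0,0,0],"grip":0.25},{"linear":[0,0,0],"rot":[0,0,0],"grip":0.25},{"linear":[0,0,0],"rot":[0,0,0],"grip":0.25},{"linear":[0,0,-0.5],"rot":[0,0,0],"grip":0.25},{"linear":[0,0,-1.5],"rot":[0,0,0],"grip":0.25},{"linear":[0,0,-3],"rot":[0,0,0],"grip":0.25},{"linear":[0,0,-5],"rot":[0,0,0],"grip":0.25},{"linear":[0,0,-5],"rot":[0,0,0],"grip":0.25}], "squeeze": 40}}

```text
time: 11.0
position: [583.2, -173.9, 326.4]
tcp_rot: [[-1.0, -0.0, 0.005], [-0.0, 1.0, -0.002], [-0.005, -0.002, -1.0]]
force: [1.2, 0.5, -1.1]
opening: 34.1
```

```bash
python3 - <<'E'
from h import *
s=arm.get_state();print(s['position'],s['opening'],s['force'])
p=read_camera('scene');cv2.imwrite('pics/s8.png',cv2.resize(p['image'][190:310,250:370],None,fx=5,fy=5,interpolation=cv2.INTER_CUBIC))
for zt in (92,48): print(zt,top_disc(p,zt,(582,-172),50))
E
```

```text
[ 583.15309854 -173.92064029  326.42586026] 34.12263359135282 [ 1.17473299  0.47065554 -1.05074432]
92 (582.1, -174.9, 51.3, 344, array([ 582.9, -173.3,   91.9]))
48 (583.8, -174.0, 64.0, 229, array([ 598.3, -187.9,   47.6]))
```

View pics/s8.png

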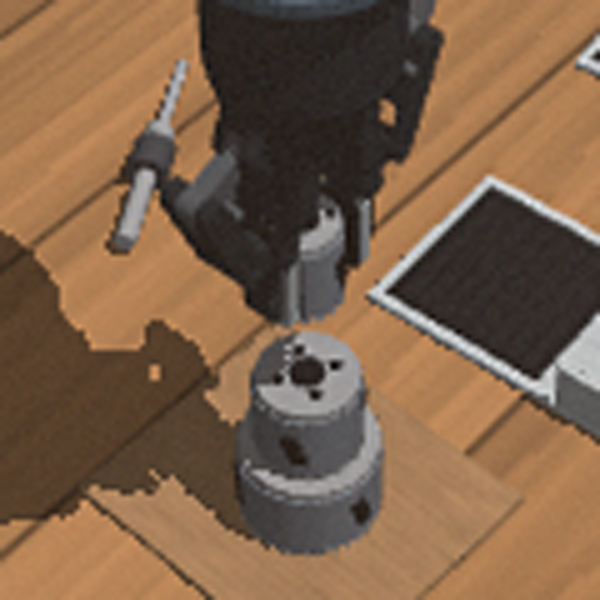

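Emit:
{"op": "drive_tool", "data": {"plan": [{"linear":[0.2,2,0],"rot":[0,0,0],"grip":0.25},{"linear":[0.5,5,0],"rot":[0,0,0],"grip":0.25},{"linear":[0.9,9,0],"rot":[0,0,0],"grip":0.25},{"linear":[1.3,13,0],"rot":[0,0,0],"grip":0.25},{"linear":[1.8,17,0],"rot":[0,0,0],"grip":0.25},{"linear":[2.2,21,0],"rot":[0,0,0],"grip":0.25},{"linear":[2.6,25,0],"rot":[0,0,0],"grip":0.25},{"linear":[3,29,0],"rot":[0,0,0],"grip":0.25},{"linear":[3.4,32.5,0],"rot":[0,0,0],"grip":0.25},{"linear":[3.6,35,0],"rot":[0,0,0],"grip":0.25},{"linear":[3.7,35.8,0],"rot":[0,0,0],"grip":0.25},{"linear":[3.7,35.8,0],"rot":[0,0,0],"grip":0.25}]}}

```text
time: 12.05
position: [544.7, 186.2, 322.0]
tcp_rot: [[-1.0, -0.003, -0.0], [-0.003, 1.0, 0.0], [0.0, 0.0, -1.0]]
force: [-0.7, -0.7, -1.9]
opening: 34.3
```

Emit:
{"op": "drive_tool", "data": {"plan": [{"linear":[0,0,1],"rot":[0,0,0],"grip":0.25},{"linear":[0,0,3],"rot":[0,0,0],"grip":0.25},{"linear":[0,0,5.5],"rot":[0,0,0],"grip":0.25},{"linear":[0,0,8],"rot":[0,0,0],"grip":0.25},{"linear":[0,0,10],"rot":[0,0,0],"grip":0.25},{"linear":[0,0,11.5],"rot":[0,0,0],"grip":0.25},{"linear":[0,0,12.5],"rot":[0,0,0],"grip":0.25},{"linear":[0,0,13.1],"rot":[0,0,0],"grip":0.25},{"linear":[0,0,13.3],"rot":[0,0,0],"grip":0.25},{"linear":[0,0,13.3],"rot":[0,0,0],"grip":0.25}]}}

```text
time: 12.88
position: [545.4, 184.0, 189.2]
tcp_rot: [[-1.0, 0.0, -0.0], [0.0, 1.0, -0.0], [0.0, -0.0, -1.0]]
force: [0.8, -0.1, -1.9]
opening: 34.0
```

```bash
python3 - <<'E'
from h import *
s=arm.get_state();print(s['position'],s['opening'],s['force'])
p=read_camera('scene');cv2.imwrite('pics/s9.png',cv2.resize(p['image'][130:260,320:480],None,fx=4,fy=4,interpolation=cv2.INTER_CUBIC))
print(mats(p))
E
```

```text
[545.36516842 183.95103141 189.21460326] 33.951498946736194 [ 0.8105928  -0.05611412 -1.86650972]
[(498.2, -352.4, array([86.8, 86.7]), 82.7), (571.8, -13.0, array([86.2, 86.7]), 2.9), (546.2, 183.0, array([88.5, 86.5]), 9.2)]
```

View pics/s9.png

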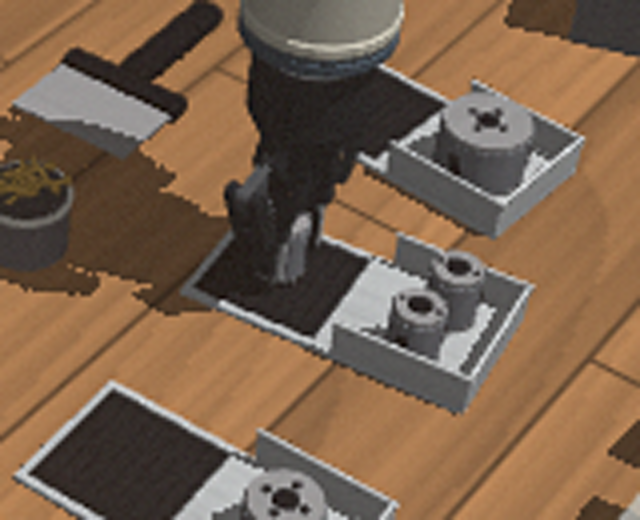

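Emit:
{"op": "drive_tool", "data": {"plan": [{"linear":[0,0,0.1],"rot":[0,0,0],"grip":0.25},{"linear":[0,0,0.2],"rot":[0,0,0],"grip":0.25},{"linear":[0,0,0.28],"rot":[0,0,0],"grip":0.25},{"linear":[0,0,0.33],"rot":[0,0,0],"grip":0.25},{"linear":[0,0,0.36],"rot":[0,0,0],"grip":0.25},{"linear":[0,0,0.36],"rot":[0,0,0],"grip":0.25}]}}

```text
time: 13.43
position: [545.2, 184.4, 185.7]
tcp_rot: [[-1.0, -0.0, 0.0], [-0.0, 1.0, -0.0], [-0.0, -0.0, -1.0]]
force: [0.8, -0.1, -1.1]
opening: 34.0
```

Emit:
{"op": "drive_tool", "data": {"plan": [{"linear":[0,0,0.03],"rot":[0,0,0],"grip":0.25},{"linear":[0,0,0.06],"rot":[0,0,0],"grip":0.25},{"linear":[0,0,0.06],"rot":[0,0,0],"grip":0.25}]}}

```text
time: 13.68
position: [545.2, 184.4, 185.1]
tcp_rot: [[-1.0, -0.0, 0.0], [-0.0, 1.0, -0.0], [-0.0, -0.0, -1.0]]
force: [0.1, -0.3, -0.6]
opening: 34.0
```

Emit:
{"op": "drive_tool", "data": {"plan": [{"linear":[0,0,0.03],"rot":[0,0,0],"grip":0.25},{"linear":[0,0,0.05],"rot":[0,0,0],"grip":0.25},{"linear":[0,0,0.05],"rot":[0,0,0],"grip":0.25}]}}

```text
time: 13.93
position: [545.2, 184.4, 185.0]
tcp_rot: [[-1.0, -0.0, 0.0], [-0.0, 1.0, 0.0], [-0.0, 0.0, -1.0]]
force: [-1.7, 0.1, 9.1]
opening: 34.2
```

Emit:
{"op": "drive_tool", "data": {"plan": [{"linear":[0,0,0],"rot":[0,0,0],"grip":0.45},{"linear":[0,0,0],"rot":[0,0,0],"grip":0.55},{"linear":[0,0,0],"rot":[0,0,0],"grip":0.65},{"linear":[0,0,0],"rot":[0,0,0],"grip":0.75},{"linear":[0,0,0],"rot":[0,0,0],"grip":0.75},{"linear":[0,0,-1],"rot":[0,0,0],"grip":0.75},{"linear":[0,0,-3],"rot":[0,0,0],"grip":0.75},{"linear":[0,0,-6],"rot":[0,0,0],"grip":0.8},{"linear":[0,0,-9.5],"rot":[0,0,0],"grip":0.9},{"linear":[0,0,-12],"rot":[0,0,0],"grip":0.9},{"linear":[0,0,-13],"rot":[0,0,0],"grip":0.9},{"linear":[0,0,-13],"rot":[0,0,0],"grip":0.9}]}}

```text
time: 14.93
position: [545.7, 184.6, 317.7]
tcp_rot: [[-1.0, -0.0, 0.005], [-0.0, 1.0, 0.001], [-0.005, 0.001, -1.0]]
force: [1.1, 0.5, 0.7]
opening: 76.8
```

```bash
python3 - <<'E'
from h import *
s=arm.get_state();print(s['position'],s['opening'],s['force'])
p=read_camera('scene');cv2.imwrite('pics/s10.png',cv2.resize(p['image'][130:310,250:480],None,fx=3,fy=3,interpolation=cv2.INTER_CUBIC))
print(top_disc(p,48,(546,184),40))
for zt in (92,48): print(zt,top_disc(p,zt,(582,-172),50))
E
```

```text
[545.71377898 184.57268487 317.67174154] 76.84775406598877 [1.14678371 0.48064341 0.69638782]
(544.9, 181.8, 39.6, 108, array([544.4, 181.6,  47.9]))
92 (582.0, -175.0, 51.3, 344, array([ 583.5, -173.1,   92. ]))
48 (584.3, -174.5, 64.7, 234, array([ 598. , -189.1,   48.1]))
```

View pics/s10.png

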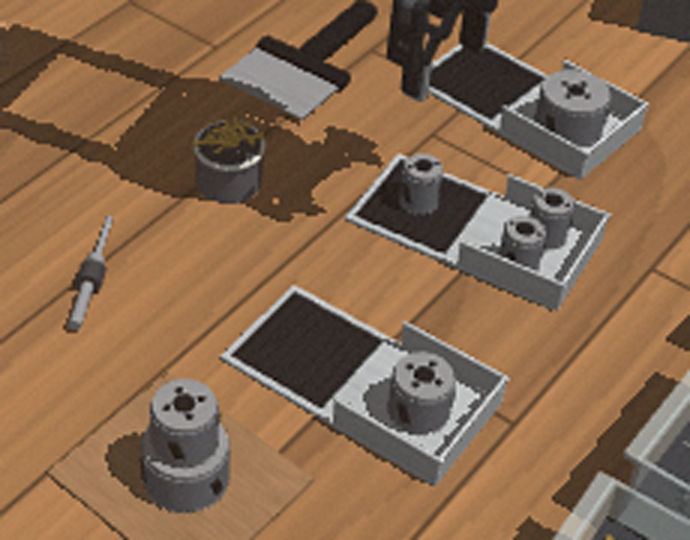

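Emit:
{"op": "drive_tool", "data": {"plan": [{"linear":[-0.2,-2,0],"rot":[0,0,0],"grip":0.9},{"linear":[-0.5,-5,0],"rot":[0,0,0],"grip":0.9},{"linear":[-0.9,-9,0],"rot":[0,0,0],"grip":0.9},{"linear":[-1.3,-13,0],"rot":[0,0,0],"grip":0.9},{"linear":[-1.8,-17,0],"rot":[0,0,0],"grip":0.9},{"linear":[-2.2,-21,0],"rot":[0,0,0],"grip":0.9},{"linear":[-2.6,-25,0],"rot":[0,0,0],"grip":0.9},{"linear":[-3,-29,0],"rot":[0,0,0],"grip":0.9},{"linear":[-3.4,-32.5,0],"rot":[0,0,0],"grip":0.9},{"linear":[-3.6,-35,0],"rot":[0,0,0],"grip":0.9},{"linear":[-3.71,-35.8,0],"rot":[0,0,0],"grip":0.9},{"linear":[-3.71,-35.8,0],"rot":[0,0,0],"grip":0.9}]}}

```text
time: 15.98
position: [582.1, -175.4, 313.1]
tcp_rot: [[-1.0, 0.002, -0.002], [0.002, 1.0, 0.001], [0.002, 0.001, -1.0]]
force: [-0.3, -0.8, -0.6]
opening: 77.1
```

Emit:
{"op": "drive_tool", "data": {"plan": [{"linear":[0,0,0.5],"rot":[0,0,0],"grip":0.9},{"linear":[0,0,2],"rot":[0,0,0],"grip":0.9},{"linear":[0,0,4],"rot":[0,0,0],"grip":0.9},{"linear":[0,0,6],"rot":[0,0,0],"grip":0.9},{"linear":[0,0,7.5],"rot":[0,0,0],"grip":0.8},{"linear":[0,0,8.4],"rot":[0,0,0],"grip":0.75},{"linear":[0,0,8.8],"rot":[0,0,0],"grip":0.7},{"linear":[0,0,8.9],"rot":[0,0,0],"grip":0.7},{"linear":[0,0,8.9],"rot":[0,0,0],"grip":0.7}]}}

```text
time: 16.73
position: [582.5, -173.1, 225.8]
tcp_rot: [[-1.0, -0.001, 0.0], [-0.001, 1.0, -0.0], [-0.0, -0.0, -1.0]]
force: [-0.4, -0.1, 0.5]
opening: 59.7
```

```bash
python3 - <<'E'
from h import *
s=arm.get_state();print(s['position'],s['opening'],s['force'])
p=read_camera('scene');cv2.imwrite('pics/s11.png',cv2.resize(p['image'][190:310,250:370],None,fx=5,fy=5,interpolation=cv2.INTER_CUBIC))
for zt in (48,): print(zt,top_disc(p,zt,(582,-172),50))
E
```

```text
[ 582.54650392 -173.07994448  225.82212104] 59.666147235010584 [-0.42145298 -0.14781168  0.51704964]
48 (590.2, -173.9, 62.1, 157, array([ 603.6, -181.5,   48.3]))
```

View pics/s11.png

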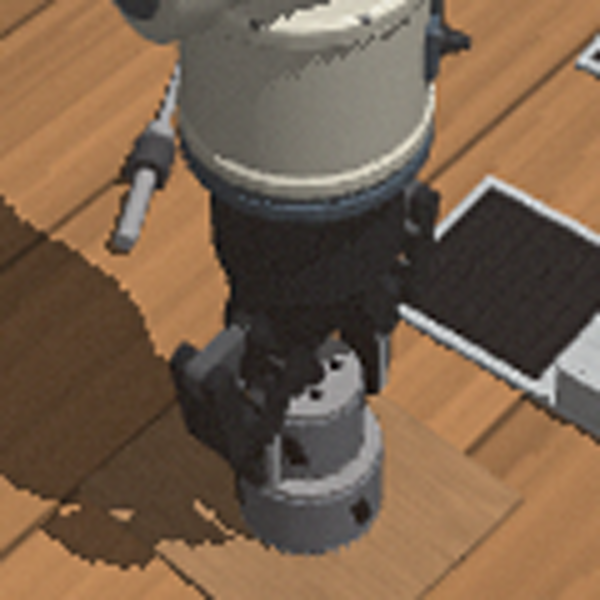

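Emit:
{"op": "drive_tool", "data": {"plan": [{"linear":[0,0,0],"rot":[0,0,0],"grip":0.63},{"linear":[0,0,0],"rot":[0,0,0],"grip":0.58},{"linear":[0,0,0],"rot":[0,0,0],"grip":0.53},{"linear":[0,0,0],"rot":[0,0,0],"grip":0.48},{"linear":[0,0,0],"rot":[0,0,0],"grip":0.43},{"linear":[0,0,0],"rot":[0,0,0],"grip":0.4},{"linear":[0,0,0],"rot":[0,0,0],"grip":0.4},{"linear":[0,0,-0.5],"rot":[0,0,0],"grip":0.4},{"linear":[0,0,-1.5],"rot":[0,0,0],"grip":0.4},{"linear":[0,0,-3],"rot":[0,0,0],"grip":0.4},{"linear":[0,0,-5],"rot":[0,0,0],"grip":0.4},{"linear":[0,0,-5],"rot":[0,0,0],"grip":0.4}], "squeeze": 45}}

```text
time: 17.78
position: [583.3, -174.0, 279.7]
tcp_rot: [[-1.0, -0.0, 0.005], [-0.0, 1.0, -0.002], [-0.005, -0.002, -1.0]]
force: [1.6, -1.3, -0.7]
opening: 47.0
```

```bash
python3 - <<'E'
from h import *
s=arm.get_state();print(s['position'],s['opening'],s['force'])
p=read_camera('scene');cv2.imwrite('pics/s12.png',cv2.resize(p['image'][190:310,250:370],None,fx=5,fy=5,interpolation=cv2.INTER_CUBIC))
for zt in (48,): print(zt,top_disc(p,zt,(582,-172),50))
E
```

```text
[ 583.29065556 -173.995177    279.66486851] 47.033611488033074 [ 1.55061874 -1.29160987 -0.65243683]
48 (585.0, -173.7, 66.4, 497, array([ 586.5, -176.4,   47.9]))
```

View pics/s12.png

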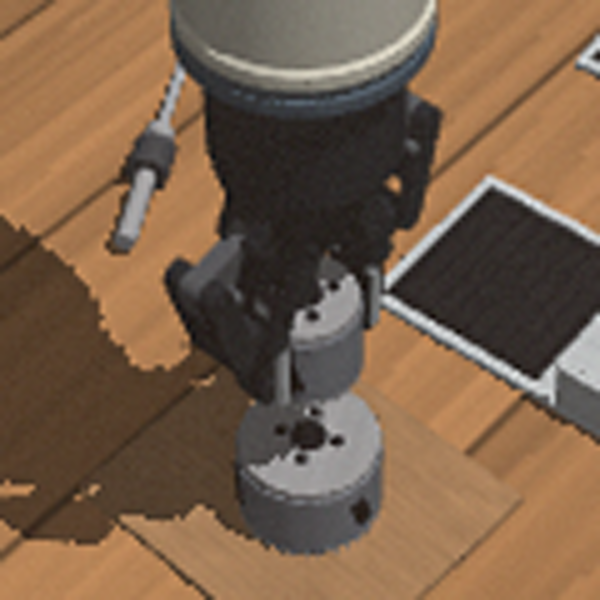

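Emit:
{"op": "drive_tool", "data": {"plan": [{"linear":[0.1,1,0],"rot":[0,0,0],"grip":0.4},{"linear":[0.3,4,0],"rot":[0,0,0],"grip":0.4},{"linear":[0.6,8,0],"rot":[0,0,0],"grip":0.4},{"linear":[0.9,12,0],"rot":[0,0,0],"grip":0.4},{"linear":[1.15,15,0],"rot":[0,0,0],"grip":0.4},{"linear":[1.22,16.05,0],"rot":[0,0,0],"grip":0.4},{"linear":[1.22,16.05,0],"rot":[0,0,0],"grip":0.4},{"linear":[1.22,16.05,1],"rot":[0,0,0],"grip":0.4},{"linear":[1.22,16.05,3],"rot":[0,0,0],"grip":0.4},{"linear":[1.22,16.05,5],"rot":[0,0,0],"grip":0.4},{"linear":[1.22,16.05,6.5],"rot":[0,0,0],"grip":0.4},{"linear":[1.22,16.05,6.5],"rot":[0,0,0],"grip":0.4}]}}

```text
time: 18.83
position: [569.1, -14.2, 207.1]
tcp_rot: [[-1.0, 0.001, -0.005], [0.001, 1.0, 0.0], [0.005, 0.0, -1.0]]
force: [-0.7, 0.2, -2.0]
opening: 46.8
```

Emit:
{"op": "drive_tool", "data": {"plan": [{"linear":[0,0,0.8],"rot":[0,0,0],"grip":0.4},{"linear":[0,0,1.5],"rot":[0,0,0],"grip":0.4},{"linear":[0,0,2.1],"rot":[0,0,0],"grip":0.4},{"linear":[0,0,2.4],"rot":[0,0,0],"grip":0.4},{"linear":[0,0,2.5],"rot":[0,0,0],"grip":0.4},{"linear":[0,0,2.5],"rot":[0,0,0],"grip":0.4}]}}

```text
time: 19.33
position: [570.2, -13.1, 185.6]
tcp_rot: [[-1.0, -0.0, 0.0], [-0.0, 1.0, -0.0], [-0.0, -0.0, -1.0]]
force: [0.7, -0.9, -1.5]
opening: 46.9
```

```bash
python3 - <<'E'
from h import *
s=arm.get_state();print(s['position'],s['opening'],s['force'])
p=read_camera('scene');cv2.imwrite('pics/s13.png',cv2.resize(p['image'][190:310,290:430],None,fx=4,fy=4,interpolation=cv2.INTER_CUBIC))
print(mats(p))
E
```

```text
[570.18468489 -13.09582625 185.55756682] 46.945110149201 [ 0.71874519 -0.88464208 -1.51022801]
[(498.2, -352.4, array([86.8, 86.7]), 82.7), (571.7, -13.7, array([86.5, 87.5]), 3.4), (546.6, 183.7, array([86.2, 86.3]), 8.0), (489.0, 370.2, array([85.8, 85.9]), 85.6)]
```

View pics/s13.png

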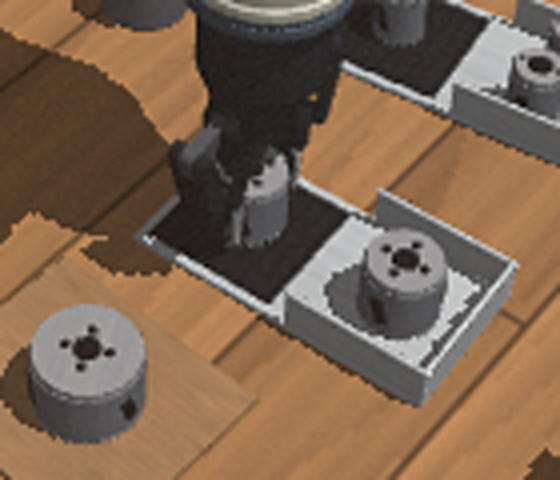

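Emit:
{"op": "drive_tool", "data": {"plan": [{"linear":[0,0,0.1],"rot":[0,0,0],"grip":0.4},{"linear":[0,0,0.18],"rot":[0,0,0],"grip":0.4},{"linear":[0,0,0.25],"rot":[0,0,0],"grip":0.4},{"linear":[0,0,0.3],"rot":[0,0,0],"grip":0.4},{"linear":[0,0,0.33],"rot":[0,0,0],"grip":0.4},{"linear":[0,0,0.33],"rot":[0,0,0],"grip":0.4}]}}

```text
time: 19.88
position: [570.1, -13.1, 182.5]
tcp_rot: [[-1.0, -0.0, 0.0], [-0.0, 1.0, -0.0], [-0.0, -0.0, -1.0]]
force: [-1.5, -0.3, 4.8]
opening: 47.4
```

Emit:
{"op": "drive_tool", "data": {"plan": [{"linear":[0,0,0.03],"rot":[0,0,0],"grip":0.4},{"linear":[0,0,0.06],"rot":[0,0,0],"grip":0.4},{"linear":[0,0,0.06],"rot":[0,0,0],"grip":0.4}]}}

```text
time: 20.13
position: [570.1, -13.0, 182.5]
tcp_rot: [[-1.0, -0.0, 0.001], [-0.0, 1.0, -0.0], [-0.001, -0.0, -1.0]]
force: [-4.6, 0.4, 16.7]
opening: 47.0
```

Emit:
{"op": "drive_tool", "data": {"plan": [{"linear":[0,0,-0.05],"rot":[0,0,0],"grip":0.45},{"linear":[0,0,-0.05],"rot":[0,0,0],"grip":0.62},{"linear":[0,0,-0.05],"rot":[0,0,0],"grip":0.72},{"linear":[0,0,-0.05],"rot":[0,0,0],"grip":0.82},{"linear":[0,0,-0.05],"rot":[0,0,0],"grip":0.82},{"linear":[0,0,-0.5],"rot":[0,0,0],"grip":0.82},{"linear":[0,0,-2],"rot":[0,0,0],"grip":0.85},{"linear":[0,0,-4],"rot":[0,0,0],"grip":1},{"linear":[0,0,-7],"rot":[0,0,0],"grip":1},{"linear":[0,0,-9],"rot":[0,0,0],"grip":1},{"linear":[0,0,-9.5],"rot":[0,0,0],"grip":1},{"linear":[0,0,-9.5],"rot":[0,0,0],"grip":1}]}}

```text
time: 21.13
position: [570.5, -13.1, 278.4]
tcp_rot: [[-1.0, -0.0, 0.003], [-0.0, 1.0, -0.0], [-0.003, -0.0, -1.0]]
force: [1.1, 0.4, -0.8]
opening: 85.5
```

```bash
python3 - <<'E'
from h import *
s=arm.get_state();print(s['position'],s['opening'],s['force'])
p=read_camera('scene');cv2.imwrite('pics/s14.png',cv2.resize(p['image'][130:310,250:480],None,fx=3,fy=3,interpolation=cv2.INTER_CUBIC))
print(top_disc(p,48,(571,-13),40))
print(top_disc(p,48,(582,-172),50))
E
```

```text
[570.5201078  -13.12327912 278.35636978] 85.50314867443508 [ 1.09383538  0.36458753 -0.84698824]
(570.9, -15.5, 51.9, 261, array([570.6, -15.7,  48.1]))
(584.2, -172.5, 67.5, 578, array([ 583.4, -174. ,   48. ]))
```

View pics/s14.png

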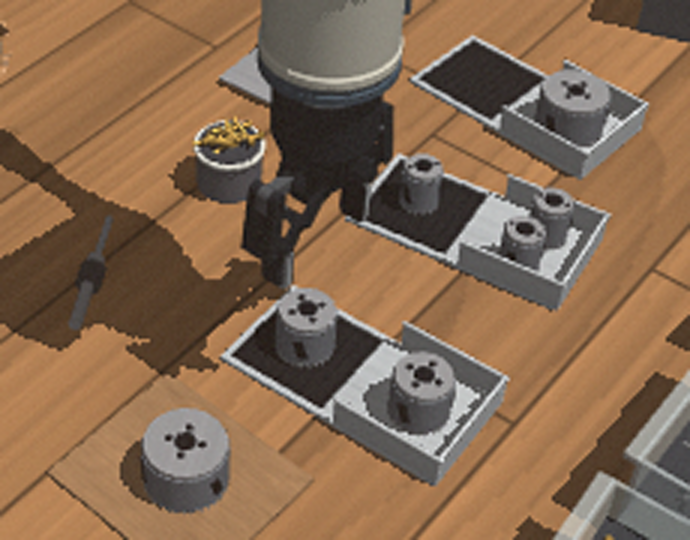

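Emit:
{"op": "drive_tool", "data": {"plan": [{"linear":[-0.1,-1,0],"rot":[0,0,0],"grip":1},{"linear":[-0.3,-4,0],"rot":[0,0,0],"grip":1},{"linear":[-0.6,-8,0],"rot":[0,0,0],"grip":1},{"linear":[-0.9,-12,0],"rot":[0,0,0],"grip":1},{"linear":[-1.15,-15,0],"rot":[0,0,0],"grip":1},{"linear":[-1.22,-16.05,0],"rot":[0,0,0],"grip":1},{"linear":[-1.22,-16.05,0],"rot":[0,0,0],"grip":1},{"linear":[-1.22,-16.05,1],"rot":[0,0,0],"grip":1},{"linear":[-1.22,-16.05,2.5],"rot":[0,0,0],"grip":1},{"linear":[-1.22,-16.05,4],"rot":[0,0,0],"grip":1},{"linear":[-1.22,-16.05,4],"rot":[0,0,0],"grip":1},{"linear":[-1.22,-16.05,4],"rot":[0,0,0],"grip":1}]}}

```text
time: 22.18
position: [581.9, -172.3, 235.4]
tcp_rot: [[-1.0, -0.001, -0.003], [-0.001, 1.0, 0.001], [0.003, 0.001, -1.0]]
force: [0.5, -1.4, -0.1]
opening: 85.4
```

```bash
python3 - <<'E'
from h import *
s=arm.get_state();print(s['position'],s['opening'],s['force'])
p=read_camera('scene');cv2.imwrite('pics/s15.png',cv2.resize(p['image'][190:310,250:370],None,fx=5,fy=5,interpolation=cv2.INTER_CUBIC))
print(top_disc(p,48,(582,-172),50))
W=cloud(p)
for a,b in ((75,90),(90,105)):
    m=(W[...,2]>a)&(W[...,2]<b)&(np.hypot(W[...,0]-581,W[...,1]+171)<90)
    q=W[m]
    for s in (-1,1):
        k=q[(q[:,1]+173)*s>0]
        if len(k):print(a,s,len(k),np.round(np.percentile(k,[1,50,99],axis=0)).tolist())
E
```

```text
[ 581.92575115 -172.29965083  235.42979017] 85.35271344588084 [ 0.4531641  -1.39078497 -0.099788  ]
(583.4, -173.8, 67.6, 519, array([ 586.6, -171.4,   48.1]))
75 -1 25 [[576.0, -228.0, 78.0], [590.0, -222.0, 86.0], [596.0, -214.0, 90.0]]
75 1 33 [[574.0, -130.0, 76.0], [586.0, -128.0, 84.0], [595.0, -119.0, 90.0]]
90 -1 38 [[581.0, -229.0, 90.0], [591.0, -223.0, 97.0], [595.0, -216.0, 104.0]]
90 1 43 [[574.0, -130.0, 90.0], [587.0, -128.0, 97.0], [595.0, -117.0, 105.0]]
```

View pics/s15.png

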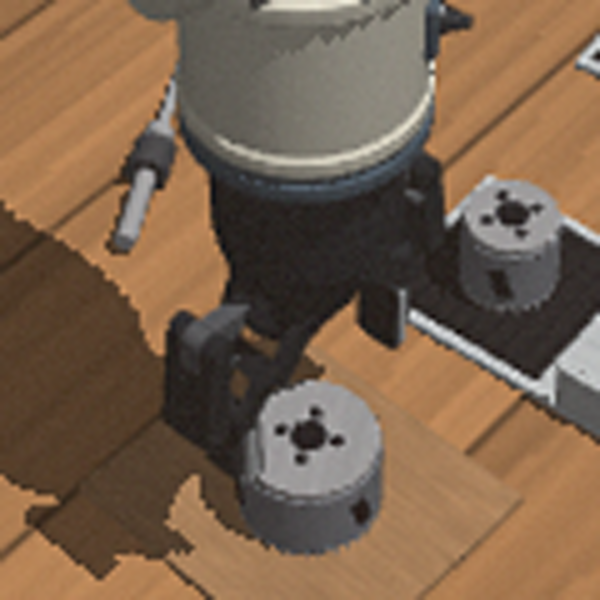

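Emit:
{"op": "drive_tool", "data": {"plan": [{"linear":[0,0,0.5],"rot":[0,0,0],"grip":1},{"linear":[0,0,1.5],"rot":[0,0,0],"grip":1},{"linear":[0,0,3],"rot":[0,0,0],"grip":1},{"linear":[0,0,4.3],"rot":[0,0,0],"grip":1},{"linear":[0,0,5.2],"rot":[0,0,0],"grip":1},{"linear":[0,0,5.7],"rot":[0,0,0],"grip":1},{"linear":[0,0,5.9],"rot":[0,0,0],"grip":1},{"linear":[0,0,5.9],"rot":[0,0,0],"grip":1},{"linear":[0,0,5.9],"rot":[0,0,0],"grip":1}]}}

```text
time: 22.98
position: [582.6, -173.6, 178.1]
tcp_rot: [[-1.0, -0.0, 0.001], [-0.0, 1.0, -0.0], [-0.001, -0.0, -1.0]]
force: [0.3, -0.1, 0.0]
opening: 85.1
```

Emit:
{"op": "drive_tool", "data": {"plan": [{"linear":[0,0,0],"rot":[0,0,0],"grip":0.9},{"linear":[0,0,0],"rot":[0,0,0],"grip":0.84},{"linear":[0,0,0],"rot":[0,0,0],"grip":0.8},{"linear":[0,0,0],"rot":[0,0,0],"grip":0.76},{"linear":[0,0,0],"rot":[0,0,0],"grip":0.72},{"linear":[0,0,0],"rot":[0,0,0],"grip":0.68},{"linear":[0,0,0],"rot":[0,0,0],"grip":0.62},{"linear":[0,0,0],"rot":[0,0,0],"grip":0.6},{"linear":[0,0,0],"rot":[0,0,0],"grip":0.6}], "squeeze": 55}}

```text
time: 23.73
position: [582.4, -173.5, 178.3]
tcp_rot: [[-1.0, -0.0, 0.0], [-0.0, 1.0, -0.0], [-0.0, -0.0, -1.0]]
force: [-0.9, 2.4, 9.1]
opening: 62.9
```

Emit:
{"op": "drive_tool", "data": {"plan": [{"linear":[0,0,-0.5],"rot":[0,0,0],"grip":0.6},{"linear":[0,0,-1.5],"rot":[0,0,0],"grip":0.6},{"linear":[0,0,-3],"rot":[0,0,0],"grip":0.6},{"linear":[0,0,-5],"rot":[0,0,0],"grip":0.6},{"linear":[0,0,-7],"rot":[0,0,0],"grip":0.6},{"linear":[0,0,-8.5],"rot":[0,0,0],"grip":0.6},{"linear":[0,0,-9],"rot":[0,0,0],"grip":0.6},{"linear":[0,0,-9],"rot":[0,0,0],"grip":0.6}]}}

```text
time: 24.4
position: [582.7, -173.7, 269.3]
tcp_rot: [[-1.0, -0.0, 0.002], [-0.0, 1.0, -0.001], [-0.002, -0.001, -1.0]]
force: [0.7, 0.2, -2.4]
opening: 63.1
```

```bash
python3 - <<'E'
from h import *
s=arm.get_state();print(s['position'],s['opening'],s['force'])
p=read_camera('scene');cv2.imwrite('pics/s16.png',cv2.resize(p['image'][190:310,250:370],None,fx=5,fy=5,interpolation=cv2.INTER_CUBIC))
E
```

```text
[ 582.68041209 -173.69749881  269.34047571] 63.094598579757715 [ 0.71516152  0.15247887 -2.43389957]
```

View pics/s16.png

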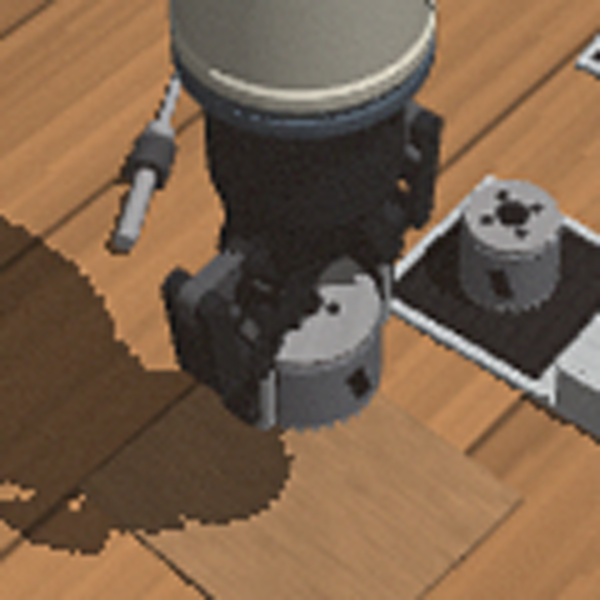

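Emit:
{"op": "drive_tool", "data": {"plan": [{"linear":[0.2,1.2,0],"rot":[0,0,0],"grip":0.6},{"linear":[0.6,3.5,0],"rot":[0,0,0],"grip":0.6},{"linear":[1.1,6.5,0],"rot":[0,0,0],"grip":0.6},{"linear":[1.8,10,0],"rot":[0,0,0],"grip":0.6},{"linear":[2.4,13.5,0],"rot":[0,0,0],"grip":0.6},{"linear":[3,17,0],"rot":[0,0,0],"grip":0.6},{"linear":[3.6,20.5,0],"rot":[0,0,0],"grip":0.6},{"linear":[4.2,24,0],"rot":[0,0,0],"grip":0.6},{"linear":[4.8,27.5,0],"rot":[0,0,0],"grip":0.6},{"linear":[5.4,31,0],"rot":[0,0,0],"grip":0.6},{"linear":[6,34.5,0],"rot":[0,0,0],"grip":0.6},{"linear":[6.5,37.4,0],"rot":[0,0,0],"grip":0.6}]}}

```text
time: 25.45
position: [515.7, 203.0, 266.6]
tcp_rot: [[-1.0, -0.001, -0.002], [-0.001, 1.0, -0.0], [0.002, -0.0, -1.0]]
force: [0.1, -1.4, -2.0]
opening: 63.1
```

Emit:
{"op": "drive_tool", "data": {"plan": [{"linear":[0.6,3.5,0],"rot":[0,0,0],"grip":0.6},{"linear":[1.2,7,0],"rot":[0,0,0],"grip":0.6},{"linear":[1.8,10.5,0],"rot":[0,0,0],"grip":0.6},{"linear":[2.4,13.5,0],"rot":[0,0,0],"grip":0.6},{"linear":[2.8,15.8,0],"rot":[0,0,0],"grip":0.6},{"linear":[3,17,0],"rot":[0,0,0],"grip":0.6},{"linear":[3,17,0],"rot":[0,0,0],"grip":0.6},{"linear":[3,17,0],"rot":[0,0,0],"grip":0.6}]}}

```text
time: 26.12
position: [486.6, 370.4, 266.8]
tcp_rot: [[-1.0, -0.001, -0.001], [-0.001, 1.0, -0.001], [0.001, -0.001, -1.0]]
force: [-0.4, -0.7, -1.0]
opening: 62.7
```

```bash
python3 - <<'E'
from h import *
s=arm.get_state();print(s['position'],s['opening'],s['force'])
p=read_camera('scene');cv2.imwrite('pics/s17.png',cv2.resize(p['image'][110:240,330:490],None,fx=4,fy=4,interpolation=cv2.INTER_CUBIC))
E
```

```text
[486.64646391 370.42734422 266.78010918] 62.72741994465485 [-0.43907744 -0.66366367 -0.96077505]
```

View pics/s17.png

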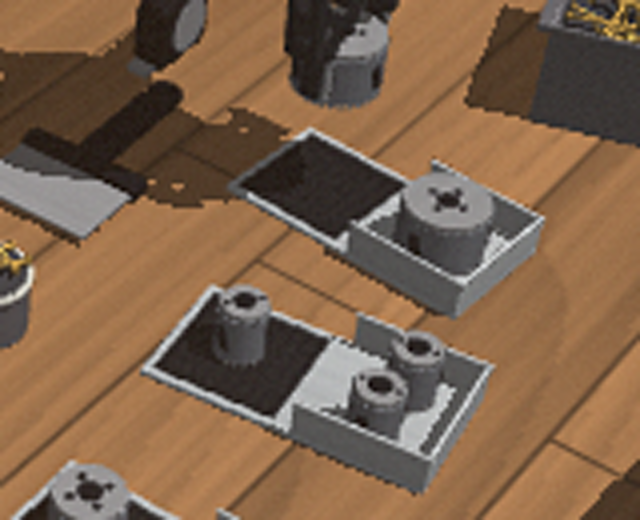

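Emit:
{"op": "drive_tool", "data": {"plan": [{"linear":[0,0,0.8],"rot":[0,0,0],"grip":0.6},{"linear":[0,0,2.3],"rot":[0,0,0],"grip":0.6},{"linear":[0,0,4],"rot":[0,0,0],"grip":0.6},{"linear":[0,0,5.5],"rot":[0,0,0],"grip":0.6},{"linear":[0,0,6.8],"rot":[0,0,0],"grip":0.6},{"linear":[0,0,7.8],"rot":[0,0,0],"grip":0.6},{"linear":[0,0,8.3],"rot":[0,0,0],"grip":0.6},{"linear":[0,0,8.4],"rot":[0,0,0],"grip":0.6},{"linear":[0,0,8.4],"rot":[0,0,0],"grip":0.6},{"linear":[0,0,8.4],"rot":[0,0,0],"grip":0.6}]}}

```text
time: 27.0
position: [487.6, 370.4, 184.2]
tcp_rot: [[-1.0, -0.0, 0.001], [-0.0, 1.0, 0.0], [-0.001, 0.0, -1.0]]
force: [-0.4, -0.1, -1.8]
opening: 62.5
```

```bash
python3 - <<'E'
from h import *
s=arm.get_state();print(s['position'],s['opening'],s['force'])
p=read_camera('scene');cv2.imwrite('pics/s18.png',cv2.resize(p['image'][110:240,330:490],None,fx=4,fy=4,interpolation=cv2.INTER_CUBIC))
print(mats(p))
E
```

```text
[487.55543306 370.37377837 184.23262706] 62.463399972299804 [-0.35233344 -0.05462092 -1.80552498]
[(498.2, -352.4, array([86.8, 86.7]), 82.7), (571.8, -13.0, array([86.2, 86.7]), 2.9), (546.9, 183.8, array([85.9, 86.3]), 7.9)]
```

View pics/s18.png

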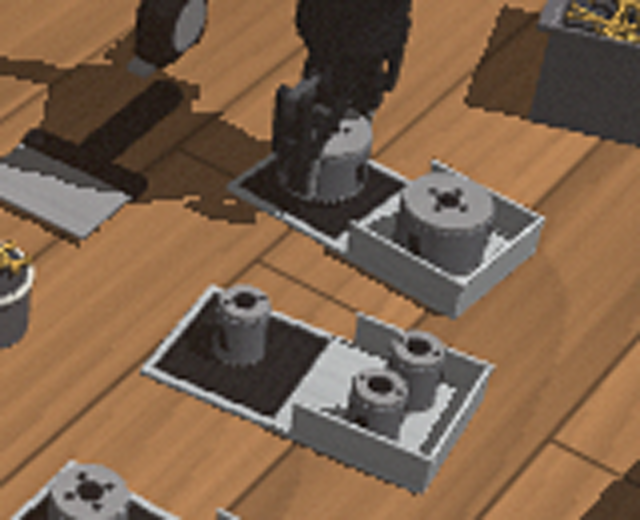

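Expected contact is near TCP 178.3, so I'll lower slowly.

Emit:
{"op": "drive_tool", "data": {"plan": [{"linear":[0,0,0.15],"rot":[0,0,0],"grip":0.6},{"linear":[0,0,0.3],"rot":[0,0,0],"grip":0.6},{"linear":[0,0,0.4],"rot":[0,0,0],"grip":0.6},{"linear":[0,0,0.48],"rot":[0,0,0],"grip":0.6},{"linear":[0,0,0.52],"rot":[0,0,0],"grip":0.6},{"linear":[0,0,0.52],"rot":[0,0,0],"grip":0.6}]}}

```text
time: 27.55
position: [487.2, 370.4, 178.4]
tcp_rot: [[-1.0, -0.0, -0.0], [-0.0, 1.0, -0.0], [0.0, -0.0, -1.0]]
force: [-0.3, -0.0, -2.1]
opening: 63.0
```

Emit:
{"op": "drive_tool", "data": {"plan": [{"linear":[0,0,0.03],"rot":[0,0,0],"grip":0.6},{"linear":[0,0,0.05],"rot":[0,0,0],"grip":0.6},{"linear":[0,0,0.05],"rot":[0,0,0],"grip":0.6}]}}

```text
time: 27.8
position: [487.2, 370.4, 178.3]
tcp_rot: [[-1.0, -0.0, 0.0], [-0.0, 1.0, 0.0], [-0.0, 0.0, -1.0]]
force: [-1.0, -1.0, 3.8]
opening: 62.9
```

Emit:
{"op": "drive_tool", "data": {"plan": [{"linear":[0,0,0.01],"rot":[0,0,0],"grip":0.8},{"linear":[0,0,0],"rot":[0,0,0],"grip":0.9},{"linear":[0,0,0],"rot":[0,0,0],"grip":1},{"linear":[0,0,0],"rot":[0,0,0],"grip":1},{"linear":[0,0,0],"rot":[0,0,0],"grip":1},{"linear":[0,0,-0.5],"rot":[0,0,0],"grip":1},{"linear":[0,0,-1.5],"rot":[0,0,0],"grip":1},{"linear":[0,0,-3.5],"rot":[0,0,0],"grip":1},{"linear":[0,0,-6],"rot":[0,0,0],"grip":1},{"linear":[0,0,-9.5],"rot":[0,0,0],"grip":1},{"linear":[0,0,-13],"rot":[0,0,0],"grip":1},{"linear":[0,0,-16],"rot":[0,0,0],"grip":1}]}}

```text
time: 28.8
position: [487.1, 370.3, 341.3]
tcp_rot: [[-1.0, -0.0, 0.001], [-0.0, 1.0, 0.001], [-0.001, 0.001, -1.0]]
force: [1.1, 0.9, 0.5]
opening: 85.3
```

Emit:
{"op": "drive_tool", "data": {"plan": [{"linear":[3,3,-1],"rot":[0,0,0],"grip":1},{"linear":[6,6,-2],"rot":[0,0,0],"grip":1},{"linear":[8,8,-2],"rot":[0,0,0],"grip":1},{"linear":[9,9,-2],"rot":[0,0,0],"grip":1},{"linear":[9,9,-2],"rot":[0,0,0],"grip":1},{"linear":[9,9,-2],"rot":[0,0,0],"grip":1}]}}

```text
time: 29.3
position: [396.9, 460.5, 358.5]
tcp_rot: [[-1.0, -0.002, 0.0], [-0.002, 1.0, 0.0], [-0.0, 0.0, -1.0]]
force: [1.0, 0.4, 0.3]
opening: 85.2
```

```bash
python3 - <<'E'
from h import *
s=arm.get_state();print(s['position'],s['opening'],s['force'])
S={'22':(498,-352),'35':(546,184),'48':(571,-13),'64':(489,370)}
for c in ('scene','top'):
    p=read_camera(c)
    cv2.imwrite(f'pics/{c}F.png',p['image'])
    print(mats(p))
    for k,v in S.items():print(c,k,top_disc(p,48,v,45))
    W=cloud(p)
    q=W[(W[...,2]>20)&(np.hypot(W[...,0]-400,W[...,1]-85)<60)];print('tub',q.mean(0),q.min(0),q.max(0))
E
```

```text
[396.92054189 460.4944542  358.49522351] 85.18819922248875 [0.981188   0.39718726 0.32573919]
[(498.2, -352.4, array([86.9, 86.7]), 82.7), (571.8, -13.0, array([86.2, 86.9]), 2.8), (546.9, 183.8, array([85.9, 86.3]), 7.9)]
scene 22 (498.6, -353.8, 24.3, 83, array([ 498.4, -352.5,   47.7]))
scene 35 (545.3, 181.7, 40.2, 112, array([545.3, 181.4,  47.9]))
scene 48 (570.5, -15.6, 51.9, 262, array([571. , -15. ,  48.3]))
scene 64 (489.4, 367.5, 70.9, 258, array([489. , 366.7,  48.4]))
tub [402.37248662  90.1884038   44.95640797] [364.83723901  65.96021482  20.32720462] [428.33790682 128.90366749  64.36390067]
[(495.3, -352.1, array([82.2, 83.6]), 82.2)]
top 22 (495.2, -349.5, 20.9, 39, array([ 495.2, -350.1,   46.8]))
top 35 (539.0, 185.3, 34.5, 102, array([539.6, 185.3,  47.3]))
top 48 (565.2, -11.3, 47.3, 188, array([565.1, -12. ,  46.7]))
top 64 (482.8, 370.4, 62.8, 358, array([482.5, 371. ,  46.9]))
tub [392.83096481  98.75747388  49.29677794] [363.55463823  67.78808183  40.68109291] [424.41002337 128.59483268  62.01857374]
```

View pics/sceneF.png

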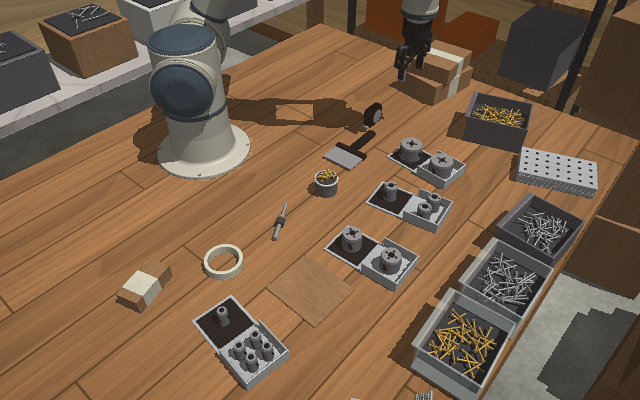

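View pics/topF.png

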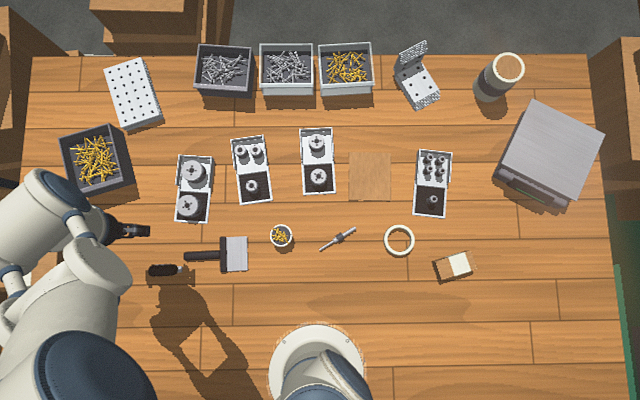

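```bash
python3 -c "
from h import *
print(workorder.sign_off())"
```

```text
the job is handed in; nothing more can be done
None
```

All four hole saws (22, 35, 48 and 64 mm) are back in the trays for their own size, standing teeth down near the middle of each mat. I took them from the top of the stack down and lowered each until the wrist force showed contact, about 4 to 17 N. Then I released it, backed the arm clear and handed the job in at about 29.5 s.

**Last checks:** the pictures show all four upright. The scene camera puts each one within about 3 mm of its mat's centre; for the 64 mm saw I compared against the empty mat, because it hid too much of the mat at the end. The tub of screws is in the same place as at the start, and the cardboard stayed flat in the pictures.

**Disagreements:** the two cameras differed by up to about 7 mm. I trusted the scene camera because it matched where the gripper actually was. The top camera found only the 22 mm tray's mat at the end, so it could not confirm the centring of the other three.

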